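Shut down the eyelet setter and close its jars

ROBOT

A 6-joint arm with a two-finger parallel gripper is mounted at the origin on the work surface. World frame = base frame: x ahead of the robot, y to its left, z up, the work surface at z = 0. Lengths are in m, angles in rad, forces in N, time in s.
With the tool pointing down it reaches from about 0.3 to 0.875 m from the base axis. Payload 6.4 kg.
Tool frame: the origin (TCP) lies midway between the tips of the shut fingers; the grasp point (between the pads) lies 19 mm behind it; z points along the fingers, y is the line along which they close (so a half turn about z gives the same grasp; the last joint's range is limited). The gripper opens to 85 mm and grips with 20 to 120 N. Pads are 22 mm wide; open, the fingers measure 114 mm over their backs; the gripper's body (76 mm by 85 mm) begins 54 mm behind the grasp point. The pads swing forward as they close: fully open they stand 13 mm farther back than shut.
Start: joints at [-1.53, 0.181, 1.607, -0, 1.354, -0.206], TCP at [0.14, -0.558, 0.231] pointing down, gripper open.
Joint ranges: [-2.99, 2.99], [-0.89, 2.07], [0.3, 2.58], [-1.14, 4.28], [0, 2.63], [-3.12, 3.12]. Speed limits (rad/s): [2.57, 2.57, 3.01, 3.14, 3.14, 3.14].

INTERFACE

Orientations are given as a unit quaternion [w, x, y, z].
In Python, from bench import ctrl gives the robot as it stands.
- The arm moves only by the tool send_rows, never from a script. Its argument "motion" is a list of rows, each a list of 7 numbers: the turn, a rotation vector about the tool's x, y, z in degrees, then the shift along the tool's x, y, z in mm, then the closure, from -1 (fully open) to 1 (shut). In form: [[rx, ry, rz, tx, ty, tz, grip], ...]. A call has exactly 10 rows; each row shifts and turns the commanded pose from where the row before left it, along the tool's axes as they then stand; what a row does not reach is not made up. A row lasts 1/10 s, in which the tool goes at most 50 mm and 8.59 degrees, less where a joint would pass 70% of its speed; a pose out of reach is approached as far as the arm can. A call is refused whole if a number of a shift passes 50 or a number of a turn 8.59, either way. A call with a gripper value outside its range is refused whole. The fingers move at their own pace and stop on an object; the grip force is fixed at half the most. Time passes only in rows, so rows that do not move let the fingers close, or fill a call up. It gives the time, the measured TCP pose, the force, the opening and the grip force at its end, in the units of the state.
- ctrl.get_obs(): the state, without advancing time (a new reading comes with each control period).
- ctrl.camera(name): name is "scene" or "top" or "wrist"; returns a dict with "color" (384x512x3 uint8, red, green, blue), "z_map" (384x512 float32, m along the optical axis (not along the pixel's ray), 0 where there is no reading), "mtx" (3x3 intrinsics, pixels), "extrinsics" (4x4, takes a point from camera to world coordinates); the wrist camera has in their place "hand_eye" (4x4, takes a point from camera to tool coordinates, whose origin is the TCP and whose axes are the flange's). Camera axes: x right, y down, z forward; pixel columns grow to the right and rows downward; lengths in m; the calibration is good to about 2 mm. A picture is of the moment at which its call begins: read the wrist's pose just before it.
- ctrl.hand_in(): hands the job in; it is judged then, once.
The state is a dict: "time_s": time; "q": joint angles; "dq": joint speeds; "joint_efforts": joint torques, N m; "eef_pos": TCP position; "eef_rot": TCP orientation; "wrist_force": force on the tool from outside, world axes, zero at the start; "torque": the same for the moment, N m; "opening": opening from 0.0 (shut) to 1.0 (fully open); "grasp_force": force on a finger pad.
Only numpy, scipy, OpenCV 4.12 (cv2) and the standard library are available. Lean on these libraries where they do the work, as an engineer would, in place of code of your own. Each camera call takes 0.05 s, during which the arm holds its last target. There are 200 camera calls.

TASK

Close the eyelet setter down for the night: turn its isolator handle from on to off, then press the big black button right down to prove the machine is dead. Next put every loose hexagonal setting die in the empty white jar. Then close both jars: set each lid on, turn it backward until it drops onto its thread starts, then screw it forward until it is fully home and level, and leave the last, the pliers and the saucer where they are.

Things in the scene. Friction and masses are not known exactly. Their poses are not given: they have to be found in the camera images.
- isolator (a joint): Angle of the isolator handle about its vertical axis: 0 = on (as found), 1.571 = off; to switch off turn it a quarter turn clockwise seen from above. An over-centre spring holds it at each end (peak about 0.1 N m): once well past the middle it snaps over by itself.
- isolator_grip (a point): On the isolator handle's axis at the height to grip it, 68 mm above the bench. The handle is an upright black bar 14 mm wide, 58 mm long, its top 79 mm above the bench, on a fixed grey box 95 x 95 mm and 45 mm high. The point turns with the handle: x runs along the bar, y across it, z up.
- button_top (a point): Centre of the top of the large black push button, 44 mm across, on the front of the white eyelet setter's base (270 x 130 mm, 60 mm high, front towards the robot). A column and head 310 mm high stand on its rear half; the head begins 97 mm behind the button's centre. z up; press straight down.
- button (a joint): How far the push button is pressed (m): 0 up, 0.006 fully down (takes 5 N, springs back).
- jar: The empty white plastic jar, for the dies, fixed to the bench; origin on its axis at bench level, z up. Body 72 mm across and 34 mm high on a round steel foot plate 84 mm across, 5 mm thick; above it the round neck, 48 mm outside, with threads out to 56 mm.
- jar_mouth (a point): Centre of the empty jar's mouth at the rim, 65 mm above the bench. The mouth is 42 mm inside, straight down to the inner floor 8 mm above the bench. Four dies fit inside below the rim.
- jar_thread (a point): On the empty jar's axis. Both jars have the same right-hand thread (clockwise from above closes), three starts 120 degrees apart; where round the neck they lie is unknown and differs from jar to jar and run to run. A lid turned forward while still riding on top of the threads jams against a stop: turn it backward to find the starts.
- eyelet_jar: A second jar of the same kind and size, fixed to the bench, filled with rose-gold eyelets to 42 mm above the bench; origin on its axis at bench level, z up. It needs only its lid.
- eyelet_jar_mouth (a point): Centre of the eyelet jar's mouth at the rim, 65 mm above the bench.
- lid0: Black round screw lid, 64 mm across, 27 mm high, found lying mouth down on the bench; origin at the centre of its lower edge, z up through its flat top. The top 8 mm is a solid disc, below it a thin skirt with three small inward lugs at its lower edge. About 0.8 mm room each way between lid and neck. Mass about 70 g.
- lid1: A second lid, the same as lid0. Either lid fits either jar.
- lid0_top (a point): Centre of lid0's top. Height of a lid's lower edge above the bench: 53 to 58 mm riding on the threads, climbing as it is turned backward; within 110 degrees it comes over the starts (a window 20 degrees wide, then a stop) and, pushed lightly or let go, drops to 50 mm; turned forward 70 to 92 degrees from there it sinks evenly to 46 mm and meets the end stop: home.
- die0: Loose steel setting die, a hexagonal prism 18 mm across flats (20.8 mm over corners) and 14 mm high, found standing on the bench; may be absent. Origin at the centre of its underside, z along the prism, x axis square to one pair of flats.
- die1: Loose steel setting die, a hexagonal prism 18 mm across flats (20.8 mm over corners) and 14 mm high, found standing on the bench; may be absent. Origin at the centre of its underside, z along the prism, x axis square to one pair of flats.
- die2: Loose steel setting die, a hexagonal prism 18 mm across flats (20.8 mm over corners) and 14 mm high, found standing on the bench; may be absent. Origin at the centre of its underside, z along the prism, x axis square to one pair of flats.
- die3: Loose steel setting die, a hexagonal prism 18 mm across flats (20.8 mm over corners) and 14 mm high, found standing on the bench; may be absent. Origin at the centre of its underside, z along the prism, x axis square to one pair of flats.
- last: Bystander: pale grey rubber shoe last, 230 mm long, 100 mm high; origin under its middle.
- pliers0: Bystander: chrome eyelet pliers lying flat, 150 mm long, 12 mm high; origin at the pivot on the bench.
- pliers1: Bystander: a second pair of the same pliers.
- saucer: Bystander: white saucer of rose-gold eyelets, 110 mm across, 18 mm high; origin under its centre.
Mind the look-alikes: they are no part of the job. Leave any yellow look-alike of the part that bears isolator alone.

How it is judged:
On the way, in this order (a step that is already met when the one before it is completed fails the run):
1. the isolator handle is turned to off (value of joint isolator above 1.42 rad), for 0.2 s.
2. with the isolator off, the black button is pressed right down (value of joint isolator above 1.42 rad and value of joint button above 0.0045 m), for 0.05 s.
3. every die present is in the empty jar (horizontal distance between each of die0, die1, die2, die3 and jar below 0.024 m and height (world z) of each of die0, die1, die2, die3 below 0.064 m), for 0.2 s.
4. a lid sits level on a jar and has dropped onto its thread starts ((((horizontal distance between lid0 and jar below 0.004 m and angle between lid0's own z axis and vertical below 0.06 rad and z of lid0 in the frame of jar below 0.052 m) or (horizontal distance between lid0 and eyelet_jar below 0.004 m and angle between lid0's own z axis and vertical below 0.06 rad and z of lid0 in the frame of eyelet_jar below 0.052 m)) or ((horizontal distance between lid1 and jar below 0.004 m and angle between lid1's own z axis and vertical below 0.06 rad and z of lid1 in the frame of jar below 0.052 m) or (horizontal distance between lid1 and eyelet_jar below 0.004 m and angle between lid1's own z axis and vertical below 0.06 rad and z of lid1 in the frame of eyelet_jar below 0.052 m)))), for 0.1 s.
5. a lid is screwed home on a jar ((((horizontal distance between lid0 and jar below 0.004 m and angle between lid0's own z axis and vertical below 0.06 rad and z of lid0 in the frame of jar below 0.0472 m) or (horizontal distance between lid0 and eyelet_jar below 0.004 m and angle between lid0's own z axis and vertical below 0.06 rad and z of lid0 in the frame of eyelet_jar below 0.0472 m)) or ((horizontal distance between lid1 and jar below 0.004 m and angle between lid1's own z axis and vertical below 0.06 rad and z of lid1 in the frame of jar below 0.0472 m) or (horizontal distance between lid1 and eyelet_jar below 0.004 m and angle between lid1's own z axis and vertical below 0.06 rad and z of lid1 in the frame of eyelet_jar below 0.0472 m)))), for 0.2 s.
6. both lids are screwed home (((horizontal distance between lid0 and jar below 0.004 m and angle between lid0's own z axis and vertical below 0.06 rad and z of lid0 in the frame of jar below 0.0472 m) or (horizontal distance between lid0 and eyelet_jar below 0.004 m and angle between lid0's own z axis and vertical below 0.06 rad and z of lid0 in the frame of eyelet_jar below 0.0472 m)) and ((horizontal distance between lid1 and jar below 0.004 m and angle between lid1's own z axis and vertical below 0.06 rad and z of lid1 in the frame of jar below 0.0472 m) or (horizontal distance between lid1 and eyelet_jar below 0.004 m and angle between lid1's own z axis and vertical below 0.06 rad and z of lid1 in the frame of eyelet_jar below 0.0472 m))), for 0.2 s.
At the end, for the whole second after the job is handed in: Isolator within 0.15 rad of off, button up, every die present inside the jar that was empty, a lid on each jar within 4 mm of its axis, level within 0.06 rad, screwed down to within 1.2 mm of fully home, at rest and released (all of step 3 and all of step 6 and value of joint isolator above 1.42 rad and linear speed of each of lid0, lid1 below 0.02 m/s and value of joint button below 0.002 m); the robot touches nothing.
It fails at once if the last is moved more than 40 mm (distance of last from where it was at the start of the episode above 0.04 m).
It fails at once if the first pliers is moved more than 40 mm (distance of pliers0 from where it was at the start of the episode above 0.04 m).
It fails at once if the second pliers is moved more than 40 mm (distance of pliers1 from where it was at the start of the episode above 0.04 m).
It fails at once if the saucer is moved more than 40 mm (distance of saucer from where it was at the start of the episode above 0.04 m).
Of die0, die1, die2, die3 only 2 to 4 are there at a start; the rules pass over those that are not, and their reading is None.
At some moment in a run one of die0, die1, die2, die3, lid0, lid1 may be knocked a few centimetres aside while the robot is not near it.
Once in a run the grip may slacken for a moment while it holds something.
It also fails if it takes over 210 s, if anything falls off the work surface, if the arm or the gripper's body presses on something with over 40 N, if the wrist force passes 120 N, or if a joint passes its speed limit or range.

## Working session

There is one attempt and no reset: what is moved stays moved. The work goes in short steps, Python scripts to look and compute and a tool call to move; the robot and the scene stay as the last step left them, time stands still between calls to the robot, and variables do not carry over. Pictures are saved under pics/ and viewed, at most 14 in all, crops included, and the job is handed in when it is done.

Besides the shell and the picture viewer there is one more tool, called after "Request:" as a command line: name --pt "numbers of a row" for each row, then --argument value for the rest. send_rows: Moves the arm, as the interface text tells. Its arguments: {"type":"object","properties":{"motion":{"type":"array","items":{"type":"array","items":{"type":"number"}}}},"required":["motion"]}

```bash
mkdir -p pics; ls; python3 - <<'E'
from bench import ctrl
import cv2,numpy as np
o=ctrl.get_obs();print({k:np.round(v,3) for k,v in o.items()})
for n in("scene","top"):
    c=ctrl.camera(n);cv2.imwrite(f"pics/{n}0.png",cv2.resize(c["color"][:,:,::-1],None,fx=1.55,fy=1.55));np.savez(f"{n}0.npz",**c)
    print(n,c["mtx"],c["extrinsics"].round(3))
E
```

```text
pics
{'time_s': np.float64(0.0), 'q': array([-1.53 ,  0.182,  1.608, -0.   ,  1.354, -0.206]), 'dq': array([ 0.001, -0.   , -0.001,  0.   ,  0.001, -0.001]), 'joint_efforts': array([-1.0000e-03, -4.4488e+01, -3.5134e+01, -0.0000e+00,  9.0000e-03,
        0.0000e+00]), 'eef_pos': array([ 0.14 , -0.557,  0.23 ]), 'eef_rot': array([-0.001,  0.992,  0.123,  0.   ]), 'wrist_force': array([-0.669, -0.237, -0.847]), 'torque': array([0.02 , 0.006, 0.022]), 'grasp_force': np.float64(0.0), 'opening': np.float64(0.994)}
scene [[464.59671071   0.         256.69890679]
 [  0.         464.59671071 191.37003335]
 [  0.           0.           1.        ]] [[-0.391  0.646 -0.655  1.254]
 [ 0.92   0.29  -0.264  0.261]
 [ 0.02  -0.706 -0.708  0.866]
 [ 0.     0.     0.     1.   ]]
top [[351.02373582   0.         253.45496442]
 [  0.         351.02373582 193.77555714]
 [  0.           0.           1.        ]] [[-0.025 -0.991  0.128  0.418]
 [-1.     0.023 -0.014 -0.007]
 [ 0.011 -0.129 -0.992  0.926]
 [ 0.     0.     0.     1.   ]]
```

View pics/top0.png

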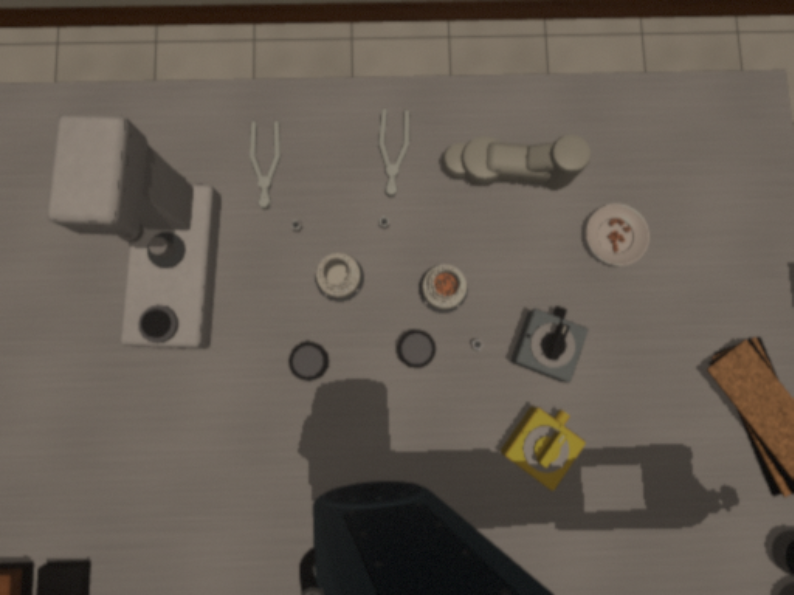

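View pics/scene0.png

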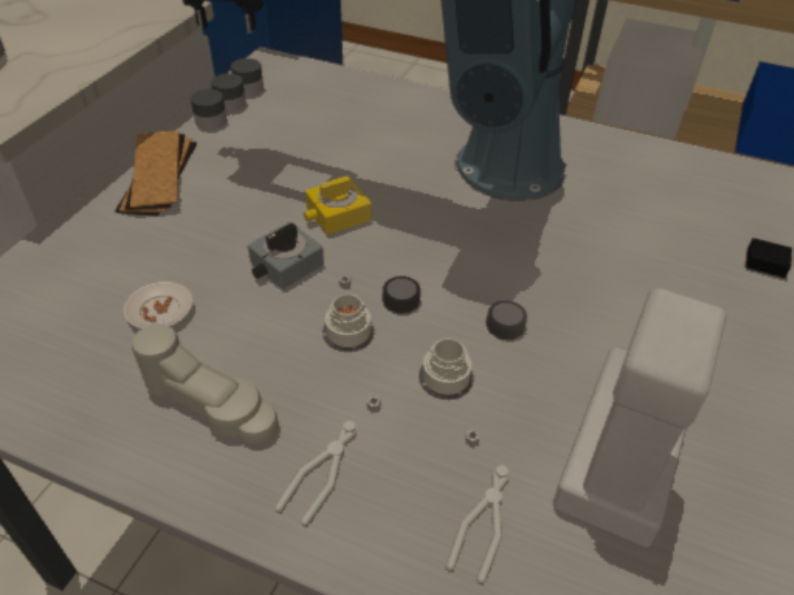

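Top view (794×595): three dies at (297,226), (384,222), (476,343); lids at (308,361), (416,348); empty jar at (339,276), eyelet jar at (444,288); grey isolator at (550,344), with the yellow look-alike at (545,447); button at (157,323). The scene view agrees on three dies.

```bash
cat > h.py <<'E'
from bench import ctrl
import numpy as np,cv2
from scipy.spatial.transform import Rotation as R
def cloud(c,E):
    z=c["z_map"];v,u=np.indices(z.shape);K=c["mtx"]
    p=np.stack([(u-K[0,2])/K[0,0]*z,(v-K[1,2])/K[1,1]*z,z],-1)
    return p@E[:3,:3].T+E[:3,3]
def toolT():
    o=ctrl.get_obs();w,x,y,z=o["eef_rot"];T=np.eye(4);T[:3,:3]=R.from_quat([x,y,z,w]).as_matrix();T[:3,3]=o["eef_pos"];return T
def wrist():
    T=toolT();c=ctrl.camera("wrist");return c,cloud(c,T@c["hand_eye"])
E
python3 - <<'E'
import numpy as np,cv2
from h import *
for n in("top","scene"):
    c=dict(np.load(n+"0.npz"));P=cloud(c,c["extrinsics"]);ok=c["z_map"]>0
    inb=ok&(P[...,0]>.15)&(P[...,0]<.9)&(abs(P[...,1])<.6)
    b=inb&(abs(P[...,2])<.006);print(n,"bench z",np.median(P[b][:,2]),P[b].mean(0))
    A=np.c_[P[b][:,:2],np.ones(b.sum())];print(np.linalg.lstsq(A,P[b][:,2],rcond=None)[0])
    m=(inb&(P[...,2]>.007)&(P[...,2]<.4)).astype(np.uint8)
    k,l,s,ce=cv2.connectedComponentsWithStats(m)
    for i in range(1,k):
        if s[i,4]<12: continue
        q=P[l==i];top=q[q[:,2]>np.percentile(q[:,2],97)-.004]
        print(n,(ce[i]*1.55).round(),s[i,4],"c",q.mean(0).round(3),"min",q.min(0).round(3),"max",q.max(0).round(3),"topc",((top.min(0)+top.max(0))/2).round(3))
E
```

```text
top bench z 0.00019030583299478598 [ 4.91006050e-01 -1.57464033e-02  2.00810738e-04]
[ 5.54251181e-04 -2.97975339e-04 -7.60219852e-05]
top [392. 150.] 407 c [ 0.803 -0.026  0.011] min [ 0.722 -0.055  0.007] max [ 0.882 -0.001  0.02 ] topc [ 0.799 -0.029  0.016]
top [140. 225.] 10647 c [0.622 0.329 0.172] min [0.464 0.273 0.007] max [0.733 0.417 0.313] topc [0.666 0.342 0.31 ]
top [264. 163.] 415 c [0.785 0.199 0.011] min [0.704 0.173 0.007] max [0.865 0.226 0.019] topc [0.778 0.2   0.016]
top [517. 161.] 2473 c [ 0.759 -0.23   0.061] min [ 0.727 -0.338  0.008] max [ 0.81  -0.111  0.104] topc [ 0.758 -0.308  0.101]
top [618. 233.] 997 c [ 0.645 -0.412  0.013] min [ 0.59  -0.462  0.007] max [ 0.697 -0.354  0.024] topc [ 0.643 -0.408  0.02 ]
top [384. 221.] 42 c [ 0.675 -0.007  0.014] min [ 0.666 -0.017  0.01 ] max [0.684 0.002 0.018] topc [ 0.677 -0.006  0.016]
top [295. 224.] 45 c [0.673 0.144 0.014] min [0.663 0.135 0.007] max [0.683 0.154 0.018] topc [0.674 0.144 0.016]
top [338. 275.] 623 c [0.579 0.07  0.036] min [0.544 0.033 0.007] max [0.617 0.11  0.069] topc [0.581 0.07  0.066]
[... 2400 characters left out ...]
 491 c [0.448 0.125 0.024] min [0.41  0.093 0.007] max [0.474 0.156 0.032] topc [0.443 0.124 0.028]
scene [446. 366.] 878 c [0.593 0.075 0.039] min [0.556 0.037 0.007] max [0.623 0.108 0.067] topc [0.585 0.071 0.063]
scene [373. 402.] 62 c [ 0.679 -0.006  0.013] min [ 0.666 -0.016  0.007] max [0.689 0.003 0.017] topc [ 0.678 -0.006  0.015]
scene [320. 470.] 622 c [ 0.808 -0.024  0.01 ] min [ 0.724 -0.055  0.007] max [0.886 0.002 0.018] topc [ 0.804 -0.027  0.015]
scene [472. 436.] 64 c [0.676 0.146 0.013] min [0.666 0.137 0.007] max [0.685 0.155 0.018] topc [0.675 0.146 0.015]
scene [483. 521.] 731 c [0.791 0.201 0.01 ] min [0.706 0.174 0.007] max [0.868 0.228 0.019] topc [0.786 0.202 0.015]
```

```bash
cat >> h.py <<'E'
def go(x,y,z,yaw=None):
    "print tool-frame move: first the turn (deg), then the shift (mm) in turned axes"
    T=toolT();yaw=np.degrees(np.arctan2(T[1,0],T[0,0])) if yaw is None else yaw
    g=np.array([x,y,z]);c,s=np.cos(np.radians(yaw)),np.sin(np.radians(yaw))
    D=np.array([[c,s,0],[s,-c,0],[0,0,-1.]]).T.T
    r=R.from_matrix(T[:3,:3].T@D).as_rotvec(degrees=True)
    print("turn",r.round(1),"shift",(D.T@(g-T[:3,3])*1000).round(1),"yaw",round(yaw,1))
def st():
    o=ctrl.get_obs();T=toolT();print("t",round(float(o["time_s"]),2),"p",o["eef_pos"].round(4),"yaw",np.degrees(np.arctan2(T[1,0],T[0,0])).round(1),"tilt",np.degrees(T[:2,2]).round(1),"q6",o["q"][5].round(2),"F",o["wrist_force"].round(1),"M",o["torque"].round(2),"op",round(float(o["opening"]),3),"gf",round(float(o["grasp_force"]),1))
E
python3 - <<'E'
from h import *
for n in("top","scene"):
    c=dict(np.load(n+"0.npz"));P=cloud(c,c["extrinsics"])
    d=np.hypot(P[...,0]-.46,P[...,1]+.2755)
    q=P[(d<.05)&(P[...,2]>.073)][:,:2].astype(np.float32)
    print(n,"handle",len(q),cv2.minAreaRect(q*1000))
    dk=c["color"].max(-1)<60
    q=P[dk&(P[...,2]>.058)&(P[...,2]<.1)&(P[...,1]>.26)&(P[...,1]<.42)&(P[...,0]<.6)&(P[...,0]>.44)]
    if len(q): print("button",len(q),(q.min(0)+q.max(0))/2,np.median(q,0),q.min(0),q.max(0))
    q=P[(P[...,2]>.025)&(P[...,2]<.057)&(d<.09)][:,:2].astype(np.float32);print("box",cv2.minAreaRect(q*1000))
st()
c=dict(np.load("top0.npz"));img=c["color"]
o=np.hstack([cv2.resize(img[195:255,320:390],None,fx=5,fy=5),cv2.resize(img[110:240,70:150],(400,300*400//350//1))[:300]]) if 0 else cv2.resize(img[110:255,70:400],None,fx=2.4,fy=2.4,interpolation=cv2.INTER_CUBIC)
cv2.imwrite("pics/crop1.png",o[:,:,::-1])
E
```

```text
top handle 144 ((458.6873474121094, -276.596923828125), (14.291558265686035, 57.34693908691406), 66.21025085449219)
button 303 [0.54009021 0.34843208 0.07403432] [0.50214779 0.34940162 0.08151803] [0.48027161 0.32359963 0.06227309] [0.5999088  0.37326454 0.08579555]
box ((464.15911865234375, -279.1966247558594), (95.7729263305664, 115.27781677246094), 67.26979064941406)
scene handle 96 ((461.4909973144531, -276.2051086425781), (17.72635269165039, 59.13982391357422), 63.93697738647461)
box ((467.1066589355469, -276.89117431640625), (100.03627014160156, 114.75690460205078), 66.56228637695312)
t 0.1 p [ 0.1404 -0.5571  0.2305] yaw 14.1 tilt [-0.   0.1] q6 -0.21 F [-0.7 -0.5  0. ] M [-0.03  0.02  0.01] op 1.003 gf 0.0
```

View pics/crop1.png

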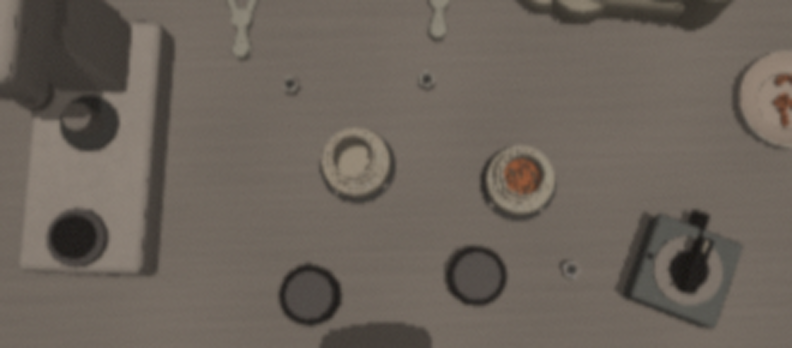

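The crop confirms the bar runs at about -24.5° in world. The button is at crop (77,237), and there are three dies. I'll start moving to the isolator.

Request:
send_rows --pt "0 0 -7.1 0 0 0 -1" --pt "0 0 -7.1 0 0 0 -1" --pt "0 0 -7.1 0 0 0 -1" --pt "0 0 -7.1 0 0 0 -1" --pt "0 0 -7.1 0 0 0 -1" --pt "0 0 -7.1 0 0 0 -1" --pt "0 0 -7.1 0 0 0 -1" --pt "0 0 -7.1 0 0 0 -1" --pt "0 0 -7.1 0 0 0 -1" --pt "0 0 -7.1 0 0 0 -1"

```text
time_s: 1.1
eef_pos: [0.1405, -0.5572, 0.2308]
eef_rot: [-0.0, 0.735, 0.678, 0.0]
wrist_force: [-0.2, 0.1, -1.3]
opening: 0.998
grasp_force: 0.0
```

Request:
send_rows --pt "0 0 -7.1 0 0 0 -1" --pt "0 0 -7.1 0 0 0 -1" --pt "0 0 -7.1 0 0 0 -1" --pt "0 0 -7.1 0 0 0 -1" --pt "0 0 -7.1 0 0 0 -1" --pt "0 0 -7.1 0 0 0 -1" --pt "0 0 -7.1 0 0 0 -1" --pt "0 0 -7.1 0 0 0 -1" --pt "0 0 -7.1 0 0 0 -1" --pt "0 0 -7.1 0 0 0 -1"

```text
time_s: 2.1
eef_pos: [0.1405, -0.5572, 0.2307]
eef_rot: [-0.0, 0.204, 0.979, 0.001]
wrist_force: [0.0, -0.2, 1.0]
opening: 1.0
grasp_force: 0.0
```

Request:
send_rows --pt "0 0 0 -17.4 38.8 7 -1" --pt "0 0 0 -17.4 38.8 7 -1" --pt "0 0 0 -17.4 38.8 7 -1" --pt "0 0 0 -17.4 38.8 7 -1" --pt "0 0 0 -17.4 38.8 7 -1" --pt "0 0 0 -17.4 38.8 7 -1" --pt "0 0 0 -17.4 38.8 7 -1" --pt "0 0 0 -17.4 38.8 7 -1" --pt "0 0 0 -17.4 38.8 7 -1" --pt "0 0 0 -17.4 38.8 7 -1"

```text
time_s: 3.1
eef_pos: [0.4575, -0.2716, 0.1608]
eef_rot: [-0.0, 0.207, 0.978, 0.0]
wrist_force: [1.7, -0.2, -0.0]
opening: 1.001
grasp_force: 0.0
```

```bash
python3 - <<'E'
from h import *
c=dict(np.load("top0.npz"));P=cloud(c,c["extrinsics"]);print("button",P[206:211:2,98:107:2].round(4).tolist())
d=np.hypot(P[...,0]-.5,P[...,1]-.349)
q=P[(d<.04)&(P[...,2]>.075)];print(len(q),q.min(0),q.max(0),np.median(q,0))
st()
c,P=wrist();print(c["hand_eye"].round(3),c["mtx"][0])
d=np.hypot(P[...,0]-.46,P[...,1]+.276)
q=P[(d<.05)&(P[...,2]>.07)&(P[...,2]<.09)][:,:2].astype(np.float32);print(len(q),cv2.minAreaRect(q*1000))
cv2.imwrite("pics/w1.png",c["color"][:,:,::-1])
go(.46,-.2764,.053,155.5)
E
```

```text
button [[[0.5067, 0.3552, 0.0819], [0.5066, 0.3503, 0.0822], [0.5065, 0.3454, 0.0824], [0.5064, 0.341, 0.0815], [0.5064, 0.3365, 0.0808]], [[0.502, 0.3555, 0.0809], [0.5018, 0.3502, 0.082], [0.5016, 0.3453, 0.0823], [0.5017, 0.3411, 0.0809], [0.5015, 0.3363, 0.081]], [[0.497, 0.3543, 0.0832], [0.4971, 0.3508, 0.0802], [0.497, 0.3457, 0.0809], [0.4968, 0.3408, 0.0813], [0.4966, 0.3356, 0.0822]]]
272 [0.48027161 0.32169316 0.07504496] [0.52378419 0.37670883 0.08579555] [0.50184722 0.35021764 0.08177008]
t 3.1 p [ 0.4575 -0.2716  0.1608] yaw 156.1 tilt [-0.  0.] q6 -1.91 F [ 1.7 -0.2 -0. ] M [-0.   -0.02 -0.01] op 1.001 gf 0.0
[[ 0.001 -0.965 -0.262  0.067]
 [ 1.     0.     0.001  0.   ]
 [-0.001 -0.262  0.965 -0.143]
 [ 0.     0.     0.     1.   ]] [331.54337255   0.         258.9905747 ]
1550 ((456.3399963378906, -275.79193115234375), (13.98360824584961, 57.38136291503906), 67.4914321899414)
turn [ 0.2 -0.   0.8] shift [ -3.4  -9.  106.6] yaw 155.5
```

View pics/w1.png

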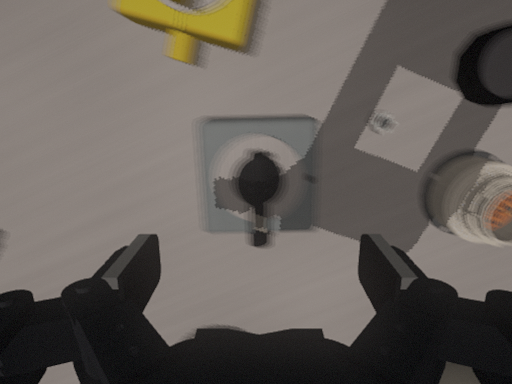

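Wrist view: the handle is at (260,195), upright and centred over the grey box; the arm was still settling. I'll correct, settle, and re-measure.

Request:
send_rows --pt "0 0 0 0 -1 5 -1" --pt "0 0 0 0 -1 5 -1" --pt "0 0 0 0 0 5 -1" --pt "0 0 0 0 0 5 -1" --pt "0 0 0 0 0 0 -1" --pt "0 0 0 0 0 0 -1" --pt "0 0 0 0 0 0 -1" --pt "0 0 0 0 0 0 -1" --pt "0 0 0 0 0 0 -1" --pt "0 0 0 0 0 0 -1"

```text
time_s: 4.15
eef_pos: [0.4558, -0.275, 0.1415]
eef_rot: [0.0, 0.207, 0.978, -0.0]
wrist_force: [-0.6, 0.0, 0.6]
opening: 1.001
grasp_force: 0.0
```

```bash
python3 - <<'E'
from h import *
st()
c,P=wrist()
d=np.hypot(P[...,0]-.46,P[...,1]+.276)
q=P[(d<.05)&(P[...,2]>.07)&(P[...,2]<.09)];r=cv2.minAreaRect(q[:,:2].astype(np.float32)*1000);print(len(q),q[:,2].max(),r)
x,y=np.array(r[0])/1000
go(x,y,.053,r[2]+90)
E
```

```text
t 4.15 p [ 0.4558 -0.275   0.1415] yaw 156.1 tilt [ 0. -0.] q6 -1.92 F [-0.6  0.   0.6] M [-0.03 -0.01 -0.02] op 1.001 gf 0.0
1831 0.08173185746390033 ((456.6943359375, -275.9443359375), (13.99246597290039, 57.984622955322266), 67.32789611816406)
turn [-0.   0.  -1.2] shift [-1.2 -0.6 88.4] yaw 157.3
```

Request:
send_rows --pt "0 0 -1.2 -1.3 -1 10 -1" --pt "0 0 0 0 0 10 -1" --pt "0 0 0 0 0 10 -1" --pt "0 0 0 0 0 10 -1" --pt "0 0 0 0 0 10 -1" --pt "0 0 0 0 0 10 -1" --pt "0 0 0 0 0 10 -1" --pt "0 0 0 0 0 10 -1" --pt "0 0 0 0 0 8 -1" --pt "0 0 0 0 0 0 0.4"

```text
time_s: 5.2
eef_pos: [0.4558, -0.2757, 0.0519]
eef_rot: [-0.001, 0.196, 0.981, 0.001]
wrist_force: [-0.7, 0.3, 0.9]
opening: 0.856
grasp_force: 0.0
```

Request:
send_rows --pt "0 0 0 0 0 0 1" --pt "0 0 0 0 0 0 1" --pt "0 0 0 0 0 0 1" --pt "0 0 0 0 0 0 1" --pt "0 0 0 0 0 0 1" --pt "0 0 0 0 0 0 1" --pt "0 0 0 0 0 0 1" --pt "0 0 0 0 0 0 1" --pt "0 0 0 0 0 0 1" --pt "0 0 0 0 0 0 1"

```text
time_s: 6.2
eef_pos: [0.4569, -0.2764, 0.0539]
eef_rot: [0.0, 0.196, 0.981, -0.0]
wrist_force: [-0.4, 2.7, 5.4]
opening: 0.151
grasp_force: 58.9
```

```bash
python3 -c "
from h import *
st()"
```

```text
t 6.2 p [ 0.4569 -0.2764  0.0539] yaw 157.3 tilt [ 0. -0.] q6 -1.94 F [-0.4  2.7  5.4] M [0.41 0.09 0.06] op 0.151 gf 58.9
```

Request:
send_rows --pt "0 0 8.3 0 0 0 1" --pt "0 0 8.3 0 0 0 1" --pt "0 0 8.3 0 0 0 1" --pt "0 0 8.3 0 0 0 1" --pt "0 0 8.3 0 0 0 1" --pt "0 0 8.3 0 0 0 1" --pt "0 0 8.3 0 0 0 1" --pt "0 0 8.3 0 0 0 1" --pt "0 0 8.3 0 0 0 1" --pt "0 0 8.3 0 0 0 1"

```text
time_s: 7.2
eef_pos: [0.4534, -0.2781, 0.0539]
eef_rot: [-0.001, 0.798, 0.602, -0.003]
wrist_force: [-19.4, -4.8, 14.8]
opening: 0.152
grasp_force: 60.4
```

Request:
send_rows --pt "0 0 7 0 0 0 1" --pt "0 0 0 0 0 0 1" --pt "0 0 0 0 0 0 1" --pt "0 0 0 0 0 0 1" --pt "0 0 0 0 0 0 -1" --pt "0 0 0 0 0 0 -1" --pt "0 0 0 0 0 0 -1" --pt "0 0 0 0 0 0 -1" --pt "0 0 0 0 0 0 -1" --pt "0 0 0 0 0 0 -1"

```text
time_s: 8.2
eef_pos: [0.4566, -0.2763, 0.0532]
eef_rot: [-0.0, 0.832, 0.555, 0.0]
wrist_force: [0.2, 1.2, -0.4]
opening: 1.001
grasp_force: 0.0
```

Request:
send_rows --pt "0 0 0 0 0 -10 -1" --pt "0 0 0 0 0 -20 -1" --pt "0 0 0 0 0 -30 -1" --pt "0 0 0 0 0 -30 -1" --pt "0 0 0 0 0 -25 -1" --pt "0 0 0 0 0 0 -1" --pt "0 0 0 0 0 0 -1" --pt "0 0 0 0 0 0 -1" --pt "0 0 0 0 0 0 -1" --pt "0 0 0 0 0 0 -1"

```text
time_s: 9.2
eef_pos: [0.4561, -0.276, 0.1672]
eef_rot: [-0.001, 0.832, 0.554, -0.0]
wrist_force: [0.2, 0.2, 0.4]
opening: 1.003
grasp_force: 0.0
```

```bash
python3 - <<'E'
from h import *
st()
c,P=wrist()
d=np.hypot(P[...,0]-.46,P[...,1]+.276)
q=P[(d<.05)&(P[...,2]>.07)&(P[...,2]<.09)];r=cv2.minAreaRect(q[:,:2].astype(np.float32)*1000);print(len(q),q[:,2].max(),r)
go(.502,.349,.18,60)
E
```

```text
t 9.2 p [ 0.4561 -0.276   0.1672] yaw 67.3 tilt [-0.1  0.1] q6 -0.37 F [0.2 0.2 0.4] M [ 0.01 -0.02 -0.01] op 1.003 gf 0.0
1482 0.0816956713839346 ((451.8086853027344, -277.29974365234375), (57.852691650390625, 13.836847305297852), 67.53934478759766)
turn [-0.1 -0.   7.3] shift [ 564.2 -272.8  -12.6] yaw 60
```

Isolator is off: the bar went from 157.5° to 67.5°. Now the button.

Request:
send_rows --pt "0 0 0 37.1 -12.4 0 1" --pt "0 0 0 37.1 -12.4 0 1" --pt "0 0 0 37.1 -12.4 0 1" --pt "0 0 0 37.1 -12.4 0 1" --pt "0 0 0 37.1 -12.4 0 1" --pt "0 0 0 37.1 -12.4 0 1" --pt "0 0 0 37.1 -12.4 0 1" --pt "0 0 0 37.1 -12.4 0 1" --pt "0 0 0 37.1 -12.4 0 1" --pt "0 0 0 37.1 -12.4 0 1"

```text
time_s: 10.25
eef_pos: [0.4848, 0.1154, 0.1681]
eef_rot: [-0.0, 0.832, 0.554, -0.0]
wrist_force: [0.8, -0.6, -0.1]
opening: -0.002
grasp_force: 0.0
```

Request:
send_rows --pt "0 0 0 37.1 -12.4 0 1" --pt "0 0 0 37.1 -12.4 0 1" --pt "0 0 0 37.1 -12.4 0 1" --pt "0 0 0 37.1 -12.4 0 1" --pt "0 0 0 37.1 -12.4 0 1" --pt "0 0 0 37.1 -12.4 0 1" --pt "0 0 0 0 0 15 1" --pt "0 0 0 0 0 20 1" --pt "0 0 0 0 0 20 1" --pt "0 0 0 0 0 15 1"

```text
time_s: 11.25
eef_pos: [0.5011, 0.3469, 0.096]
eef_rot: [-0.0, 0.832, 0.554, -0.001]
wrist_force: [-0.5, -0.4, 0.3]
opening: -0.001
grasp_force: 0.0
```

Request:
send_rows --pt "0 0 0 0 0 5 1" --pt "0 0 0 0 0 4 1" --pt "0 0 0 0 0 3 1" --pt "0 0 0 0 0 3 1" --pt "0 0 0 0 0 3 1" --pt "0 0 0 0 0 2 1" --pt "0 0 0 0 0 2 1" --pt "0 0 0 0 0 0 1" --pt "0 0 0 0 0 0 1" --pt "0 0 0 0 0 0 1"

```text
time_s: 12.25
eef_pos: [0.5027, 0.348, 0.0768]
eef_rot: [0.0, 0.832, 0.554, 0.001]
wrist_force: [0.7, 0.8, 4.3]
opening: -0.0
grasp_force: 2.2
```

Request:
send_rows --pt "0 0 0 0 0 1 1" --pt "0 0 0 0 0 1 1" --pt "0 0 0 0 0 1 1" --pt "0 0 0 0 0 1 1" --pt "0 0 0 0 0 0 1" --pt "0 0 0 0 0 0 1" --pt "0 0 0 0 0 0 1" --pt "0 0 0 0 0 0 1" --pt "0 0 0 0 0 0 1" --pt "0 0 0 0 0 0 1"

```text
time_s: 13.25
eef_pos: [0.5029, 0.3481, 0.0757]
eef_rot: [0.0, 0.832, 0.555, 0.001]
wrist_force: [-7.7, -5.1, 25.2]
opening: -0.001
grasp_force: 12.7
```

Button bottomed (25 N). Next I'll lift away, clear of the head, and go over the far-left die.

Request:
send_rows --pt "0 0 0 0 0 -5 1" --pt "0 0 0 0 0 -15 1" --pt "0 0 0 0 0 -25 1" --pt "0 0 0 0 0 -30 1" --pt "0 0 0 0 0 -30 1" --pt "0 0 0 -31.2 13.1 0 1" --pt "0 0 0 -31.2 13.1 0 1" --pt "0 0 0 -31.2 13.1 0 1" --pt "0 0 0 -31.2 13.1 0 1" --pt "0 0 0 -31.2 13.1 0 1"

```text
time_s: 14.25
eef_pos: [0.5014, 0.1775, 0.177]
eef_rot: [-0.0, 0.832, 0.555, -0.001]
wrist_force: [0.7, -0.9, -1.0]
opening: 0.001
grasp_force: 0.0
```

Request:
send_rows --pt "0 0 0 -31.2 13.1 0 -1" --pt "0 0 0 13.3 31.7 0 -1" --pt "0 0 0 13.3 31.7 10 -1" --pt "0 0 0 13.3 31.7 10 -1" --pt "0 0 0 13.3 31.7 10 -1" --pt "0 0 0 13.3 31.7 10 -1" --pt "0 0 0 0 0 10 -1" --pt "0 0 0 0 0 0 -1" --pt "0 0 0 0 0 0 -1" --pt "0 0 0 0 0 0 -1"

```text
time_s: 15.25
eef_pos: [0.6738, 0.1454, 0.1282]
eef_rot: [0.0, 0.832, 0.555, 0.0]
wrist_force: [0.7, 0.2, -0.5]
opening: 0.997
grasp_force: 0.0
```

```bash
cat >> h.py <<'E'
def dies(c,P,zmax=.018):
    m=((P[...,2]>.008)&(P[...,2]<zmax)&(c["z_map"]>0)).astype(np.uint8)
    k,l,s,ce=cv2.connectedComponentsWithStats(m);out=[]
    for i in range(1,k):
        q=P[l==i];e=q.max(0)-q.min(0)
        if s[i,4]<60 or e[0]>.03 or e[1]>.03: continue
        t=q[q[:,2]>np.median(q[:,2])-.002]
        h=cv2.convexHull(t[:,:2].astype(np.float32)*1000)[:,0];h=h-(h.min(0)+h.max(0))/2
        a=np.arange(0,60,1.);w=[max(np.ptp(h@[np.cos(np.radians(b+60*j)),np.sin(np.radians(b+60*j))]) for j in range(3)) for b in a]
        out.append(dict(px=ce[i].round(),n=s[i,4],c=((t.min(0)+t.max(0))/2).round(4),flat=a[np.argmin(w)],w=round(min(w),1),W=round(max(w),1)));print(out[-1])
    return out
E
python3 - <<'E'
from h import *
st();c,P=wrist();dies(c,P);cv2.imwrite("pics/w2.png",c["color"][:,:,::-1])
t=ctrl.camera("top");dies(t,cloud(t,t["extrinsics"]),.02) 
E
```

```text
t 15.25 p [0.6738 0.1454 0.1282] yaw 67.4 tilt [0. 0.] q6 0.44 F [ 0.7  0.2 -0.5] M [ 0.04 -0.02  0.03] op 0.997 gf 0.0
{'px': array([257., 179.]), 'n': np.int32(463), 'c': array([0.6715, 0.1465, 0.0149]), 'flat': np.float64(48.0), 'w': np.float64(18.2), 'W': np.float64(20.4)}
{'px': array([186., 313.]), 'n': np.int32(101), 'c': array([0.5668, 0.0591, 0.0156]), 'flat': np.float64(45.0), 'w': np.float64(17.8), 'W': np.float64(20.5)}
{'px': array([324., 325.]), 'n': np.int32(314), 'c': array([ 0.675 , -0.0052,  0.0145]), 'flat': np.float64(33.0), 'w': np.float64(18.3), 'W': np.float64(20.6)}
{'px': array([462., 378.]), 'n': np.int32(219), 'c': array([ 0.7765, -0.1105,  0.0145]), 'flat': np.float64(35.0), 'w': np.float64(22.1), 'W': np.float64(25.0)}
```

View pics/w2.png

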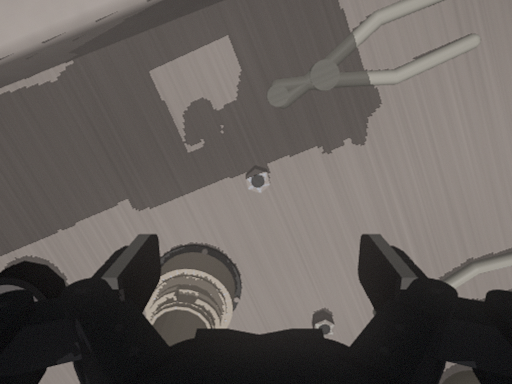

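Wrist view: the die sits at (257,179), flats near 48°, with pliers well clear at (320,75). I'll align, descend and grip.

Request:
send_rows --pt "0 0 -5.3 0 0 10 -1" --pt "0 0 -5.3 0 0 15 -1" --pt "0 0 0 0 0 20 -1" --pt "0 0 0 0 0 20 -1" --pt "0 0 0 0 0 20 -1" --pt "0 0 0 0 0 20 -1" --pt "0 0 0 0 0 10 -1" --pt "0 0 0 0 0 6 -1" --pt "0 0 0 0 0 4 -1" --pt "0 0 0 0 0 0 0"

```text
time_s: 16.35
eef_pos: [0.6747, 0.1451, 0.0027]
eef_rot: [0.0, 0.777, 0.629, 0.0]
wrist_force: [-0.4, 0.2, 0.7]
opening: 0.861
grasp_force: 0.0
```

Request:
send_rows --pt "0 0 0 0 0 0 0.3" --pt "0 0 0 0 0 0 0.6" --pt "0 0 0 0 0 0 1" --pt "0 0 0 0 0 0 1" --pt "0 0 0 0 0 0 1" --pt "0 0 0 0 0 0 1" --pt "0 0 0 0 0 0 1" --pt "0 0 0 0 0 0 1" --pt "0 0 0 0 0 0 1" --pt "0 0 0 0 0 0 1"

```text
time_s: 17.35
eef_pos: [0.675, 0.1451, 0.003]
eef_rot: [0.0, 0.777, 0.629, 0.0]
wrist_force: [-0.8, -1.1, 4.3]
opening: 0.188
grasp_force: 59.2
```

```bash
python3 - <<'E'
from h import *
st();go(.583,.071,.115)
E
```

```text
t 17.35 p [0.675  0.1451 0.003 ] yaw 77.9 tilt [0.1 0. ] q6 0.25 F [-0.8 -1.1  4.3] M [ 0.01  0.11 -0.04] op 0.188 gf 59.2
turn [ 0.1 -0.  -0. ] shift [ -91.7  -74.5 -112. ] yaw 77.9
```

Request:
send_rows --pt "0 0 0 0 0 -10 1" --pt "0 0 0 0 0 -25 1" --pt "0 0 0 0 0 -35 1" --pt "0 0 0 0 0 -35 1" --pt "0 0 0 -15.3 -12.4 -12 1" --pt "0 0 0 -15.3 -12.4 0 1" --pt "0 0 0 -15.3 -12.4 0 1" --pt "0 0 0 -15.3 -12.4 0 1" --pt "0 0 0 -15.3 -12.4 0 1" --pt "0 0 0 -15.2 -12.5 0 1"

```text
time_s: 18.35
eef_pos: [0.5813, 0.0706, 0.1193]
eef_rot: [-0.0, 0.777, 0.629, -0.0]
wrist_force: [0.4, -1.0, -1.1]
opening: 0.187
grasp_force: 58.7
```

Request:
send_rows --pt "0 0 0 0 0 0 1" --pt "0 0 0 0 0 0 1" --pt "0 0 0 0 0 0 1" --pt "0 0 0 0 0 0 1" --pt "0 0 0 0 0 0 1" --pt "0 0 0 0 0 0 1" --pt "0 0 0 0 0 0 1" --pt "0 0 0 0 0 0 1" --pt "0 0 0 0 0 0 1" --pt "0 0 0 0 0 0 1"

```text
time_s: 19.35
eef_pos: [0.5824, 0.071, 0.1193]
eef_rot: [-0.0, 0.777, 0.629, 0.0]
wrist_force: [0.5, 1.7, -1.2]
opening: 0.191
grasp_force: 58.7
```

```bash
cat >> h.py <<'E'
def circ(P,c0,z0,z1,r0=.05):
    from scipy.optimize import least_squares
    q=P[(np.hypot(P[...,0]-c0[0],P[...,1]-c0[1])<r0)&(P[...,2]>z0)&(P[...,2]<z1)][:,:2]
    if len(q)<20: print("few",len(q));return
    h=cv2.convexHull((q*1000).astype(np.float32))[:,0]
    f=least_squares(lambda p:np.hypot(h[:,0]-p[0],h[:,1]-p[1])-p[2],[c0[0]*1000,c0[1]*1000,25],loss="soft_l1").x
    print("n",len(q),"circle",f.round(1),"meanpt",(q.mean(0)*1000).round(1));return f
E
python3 - <<'E'
from h import *
st();c,P=wrist()
for a in((.06,.07),(.028,.038),(.003,.008)):circ(P,(.583,.071),*a)
cv2.imwrite("pics/w3.png",c["color"][:,:,::-1])
t=ctrl.camera("top");print("top");Q=cloud(t,t["extrinsics"])
s=ctrl.camera("scene");S=cloud(s,s["extrinsics"])
for n,X in(("top",Q),("scene",S)):
  print(n)
  for nm,p in(("jar",(.583,.071)),("ej",(.558,-.105))):
    for a in((.06,.07),(.028,.038)):circ(X,p,*a)
  for p in((.457,-.0555),(.4415,.1235)): circ(X,p,.022,.034,.04)
E
```

```text
t 19.35 p [0.5824 0.071  0.1193] yaw 77.9 tilt [0. 0.] q6 0.13 F [ 0.5  1.7 -1.2] M [ 0.02  0.08 -0.03] op 0.191 gf 58.7
n 876 circle [579.3  73.9  23.7] meanpt [581.3  82.2]
n 2331 circle [579.3  73.2  36. ] meanpt [581.9  84.7]
n 1367 circle [579.9  75.   40.8] meanpt [584.4  92.4]
top
top
few 0
few 0
n 77 circle [ 557.2 -105.1   23.6] meanpt [ 556.9 -105.4]
n 235 circle [ 557.2 -105.5   35.7] meanpt [ 553.6 -103.1]
n 485 circle [455.5 -55.6  31.2] meanpt [455.2 -55.8]
few 0
scene
n 87 circle [583.7  72.5  23.6] meanpt [584.5  72.6]
n 280 circle [583.9  72.9  35.8] meanpt [595.9  76.4]
n 83 circle [ 559.7 -104.2   23.9] meanpt [ 560.4 -103.7]
n 239 circle [ 560.3 -104.    35.7] meanpt [573.6 -96.4]
n 348 circle [457.6 -54.6  31.7] meanpt [459.2 -54.8]
n 390 circle [441.5 123.6  32. ] meanpt [443.5 124.3]
```

View pics/w3.png

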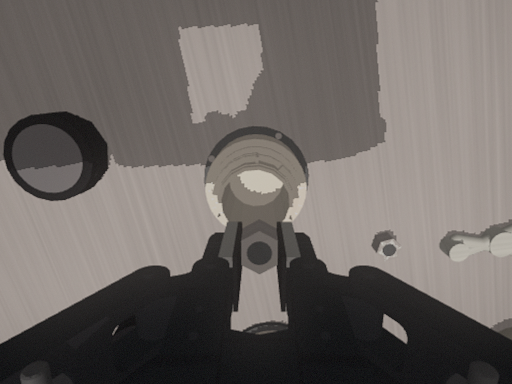

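Wrist view: the die is held cleanly at (258,252), with the jar mouth just below at (258,185). A lid is at (50,155) and another die at (388,247). Next, lower and release.

Request:
send_rows --pt "0 0 0 1 -2.3 8 1" --pt "0 0 0 0 0 12 1" --pt "0 0 0 0 0 12 1" --pt "0 0 0 0 0 8 1" --pt "0 0 0 0 0 4 1" --pt "0 0 0 0 0 0 1" --pt "0 0 0 0 0 0 1" --pt "0 0 0 0 0 0 0.4" --pt "0 0 0 0 0 0 0" --pt "0 0 0 0 0 0 -0.3"

```text
time_s: 20.5
eef_pos: [0.5807, 0.0724, 0.0758]
eef_rot: [0.0, 0.777, 0.629, 0.0]
wrist_force: [-0.8, -1.1, 0.4]
opening: 0.627
grasp_force: 0.0
```

Request:
send_rows --pt "0 0 0 0 0 0 -0.5" --pt "0 0 0 0 0 -10 -0.5" --pt "0 0 0 0 0 -20 -1" --pt "0 0 0 0 0 -20 -1" --pt "0 0 0 0 0 -20 -1" --pt "0 0 0 0 0 0 -1" --pt "0 0 0 0 0 0 -1" --pt "0 0 0 0 0 0 -1" --pt "0 0 0 0 0 0 -1" --pt "0 0 0 0 0 0 -1"

```text
time_s: 21.5
eef_pos: [0.5798, 0.0725, 0.1443]
eef_rot: [-0.001, 0.777, 0.629, -0.001]
wrist_force: [0.9, -0.5, 0.8]
opening: 0.997
grasp_force: 0.0
```

```bash
python3 - <<'E'
from h import *
st();c,P=wrist()
for a in((.06,.07),(.028,.038)):circ(P,(.583,.071),*a)
d=np.hypot(P[...,0]-.581,P[...,1]-.0725);q=P[(d<.019)&(P[...,2]<.05)];print("inside",len(q),np.percentile(q[:,2],[5,25,50,75,95]).round(4) if len(q) else 0)
D=dies(c,P)
go(.676,-.006,.13,63)
E
```

```text
t 21.5 p [0.5798 0.0725 0.1443] yaw 77.9 tilt [-0.1  0. ] q6 0.13 F [ 0.9 -0.5  0.8] M [ 0.   -0.03 -0.03] op 0.997 gf 0.0
n 992 circle [579.4  73.5  23.9] meanpt [579.6  73.9]
n 1944 circle [579.3  73.1  36. ] meanpt [581.6  83.4]
inside 1077 [0.0077 0.0086 0.0095 0.0224 0.0235]
{'px': array([382., 232.]), 'n': np.int32(216), 'c': array([ 0.6752, -0.0042,  0.0144]), 'flat': np.float64(44.0), 'w': np.float64(18.4), 'W': np.float64(20.3)}
{'px': array([461., 372.]), 'n': np.int32(96), 'c': array([ 0.736 , -0.1708,  0.0153]), 'flat': np.float64(47.0), 'w': np.float64(22.0), 'W': np.float64(25.4)}
turn [-0.1  0.  14.9] shift [-26.3 121.2  14.5] yaw 63
```

Request:
send_rows --pt "0 0 0 -14.1 27.4 0 -1" --pt "0 0 0 -14.1 27.4 4 -1" --pt "0 0 0 -14.1 27.4 4 -1" --pt "0 0 0 -14 27.4 4 -1" --pt "0 0 0 0 0 4 -1" --pt "0 0 0 0 0 0 -1" --pt "0 0 0 0 0 0 -1" --pt "0 0 0 0 0 0 -1" --pt "0 0 0 0 0 0 -1" --pt "0 0 0 0 0 0 -1"

```text
time_s: 22.55
eef_pos: [0.6757, -0.005, 0.1298]
eef_rot: [0.0, 0.777, 0.629, 0.0]
wrist_force: [-0.3, -0.6, -0.5]
opening: 1.002
grasp_force: 0.0
```

```bash
python3 - <<'E'
from h import *
st();c,P=wrist();D=dies(c,P)
d=min(D,key=lambda d:np.hypot(*(d["c"][:2]-[.676,-.006])))
for k in(0,60,120):go(d["c"][0],d["c"][1],.003,d["flat"]+90-k)
circ(P,(.581,.0725),.06,.07)
E
```

```text
t 22.55 p [ 0.6757 -0.005   0.1298] yaw 78.0 tilt [ 0. -0.] q6 0.03 F [-0.3 -0.6 -0.5] M [-0.05  0.02 -0.05] op 1.002 gf 0.0
{'px': array([257., 180.]), 'n': np.int32(457), 'c': array([ 0.6738, -0.0058,  0.0148]), 'flat': np.float64(36.0), 'w': np.float64(18.3), 'W': np.float64(20.7)}
{'px': array([ 69., 375.]), 'n': np.int32(244), 'c': array([ 0.456 , -0.1571,  0.0142]), 'flat': np.float64(14.0), 'w': np.float64(18.9), 'W': np.float64(19.7)}
turn [  0.   0. -48.] shift [  0.6  -2.  126.8] yaw 126.0
turn [ 0. -0. 12.] shift [ -1.4  -1.5 126.8] yaw 66.0
turn [ 0. -0. 72.] shift [ -2.    0.5 126.8] yaw 6.0
n 1636 circle [580.   73.3  24.3] meanpt [579.8  73.7]
```

Request:
send_rows --pt "0 0 -8 0 -1 0 -1" --pt "0 0 -8 0 0 10 -1" --pt "0 0 -8 0 0 10 -1" --pt "0 0 -8 0 0 15 -1" --pt "0 0 -8 0 0 15 -1" --pt "0 0 -8 0 0 20 -1" --pt "0 0 0 0 0 20 -1" --pt "0 0 0 0 0 17 -1" --pt "0 0 0 0 0 10 -1" --pt "0 0 0 0 0 6 -1"

```text
time_s: 23.6
eef_pos: [0.6744, -0.0052, 0.0053]
eef_rot: [-0.001, 0.455, 0.891, -0.0]
wrist_force: [-0.0, -0.6, 0.1]
opening: 1.003
grasp_force: 0.0
```

Request:
send_rows --pt "0 0 0 0 0 4 -1" --pt "0 0 0 0 0 0 -1" --pt "0 0 0 0 0 0 0" --pt "0 0 0 0 0 0 0.5" --pt "0 0 0 0 0 0 1" --pt "0 0 0 0 0 0 1" --pt "0 0 0 0 0 0 1" --pt "0 0 0 0 0 0 1" --pt "0 0 0 0 0 0 1" --pt "0 0 0 0 0 0 1"

```text
time_s: 24.6
eef_pos: [0.6753, -0.0054, 0.0028]
eef_rot: [0.0, 0.454, 0.891, 0.0]
wrist_force: [0.1, 0.6, 3.9]
opening: 0.182
grasp_force: 59.1
```

```bash
python3 - <<'E'
from h import *
st();go(.5805,.0728,.116)
E
```

```text
t 24.6 p [ 0.6753 -0.0054  0.0028] yaw 125.9 tilt [ 0.1 -0. ] q6 -0.81 F [0.1 0.6 3.9] M [-0.02  0.03 -0.01] op 0.182 gf 59.1
turn [0. 0. 0.] shift [ 118.9  -30.8 -113.2] yaw 125.9
```

Request:
send_rows --pt "0 0 0 0 0 -10 1" --pt "0 0 0 0 0 -25 1" --pt "0 0 0 0 0 -35 1" --pt "0 0 0 10 -2 -35 1" --pt "0 0 0 27 -7.2 -8 1" --pt "0 0 0 27 -7.2 0 1" --pt "0 0 0 27 -7.2 0 1" --pt "0 0 0 27.9 -7.2 0 1" --pt "0 0 0 0 0 0 1" --pt "0 0 0 0 0 0 1"

```text
time_s: 25.6
eef_pos: [0.58, 0.0732, 0.1157]
eef_rot: [0.0, 0.454, 0.891, -0.0]
wrist_force: [-0.3, 0.3, 0.7]
opening: 0.185
grasp_force: 58.7
```

Request:
send_rows --pt "0 0 0 0 0 0 1" --pt "0 0 0 0 0 8 1" --pt "0 0 0 0 0 12 1" --pt "0 0 0 0 0 12 1" --pt "0 0 0 0 0 6 1" --pt "0 0 0 0 0 3 1" --pt "0 0 0 0 0 0 1" --pt "0 0 0 0 0 0 1" --pt "0 0 0 0 0 0 0.4" --pt "0 0 0 0 0 0 0"

```text
time_s: 26.6
eef_pos: [0.5806, 0.0729, 0.0749]
eef_rot: [0.001, 0.454, 0.891, 0.0]
wrist_force: [0.5, 0.1, -0.5]
opening: 0.458
grasp_force: 0.0
```

Request:
send_rows --pt "0 0 0 0 0 0 -0.3" --pt "0 0 0 0 0 0 -0.5" --pt "0 0 0 0 0 -10 -0.5" --pt "0 0 0 0 0 -20 -1" --pt "0 0 0 0 0 -20 -1" --pt "0 0 0 0 0 -20 -1" --pt "0 0 0 0 0 0 -1" --pt "0 0 0 0 0 0 -1" --pt "0 0 0 0 0 0 -1" --pt "0 0 0 0 0 0 -1"

```text
time_s: 27.6
eef_pos: [0.5793, 0.0729, 0.143]
eef_rot: [-0.001, 0.454, 0.891, -0.0]
wrist_force: [-0.7, 0.4, 0.4]
opening: 1.0
grasp_force: 0.0
```

```bash
python3 - <<'E'
from h import *
st();c,P=wrist()
for a in((.06,.07),(.028,.038)):circ(P,(.581,.072),*a)
d=np.hypot(P[...,0]-.581,P[...,1]-.0725);q=P[(d<.019)&(P[...,2]<.06)];print("inside",len(q),np.percentile(q[:,2],[5,25,50,75,95]).round(4) if len(q) else 0)
circ(P,(.442,.1235),.022,.034,.04)
D=dies(c,P)
go(.461,-.159,.13)
cv2.imwrite("pics/w4.png",c["color"][:,:,::-1])
t=ctrl.camera("top");Q=cloud(t,t["extrinsics"]);D=dies(t,Q,.02)
circ(Q,(.557,-.105),.06,.07);circ(Q,(.456,-.0555),.022,.034,.04);circ(Q,(.442,.1235),.022,.034,.04)
E
```

```text
t 27.6 p [0.5793 0.0729 0.143 ] yaw 125.9 tilt [-0.1  0. ] q6 -0.71 F [-0.7  0.4  0.4] M [0.02 0.   0.03] op 1.0 gf 0.0
n 998 circle [578.9  73.2  23.9] meanpt [578.6  73.6]
n 2371 circle [579.1  72.8  36. ] meanpt [573.7  80.5]
inside 1160 [0.0078 0.0087 0.0167 0.0366 0.0376]
n 4317 circle [437.4 124.2  31.7] meanpt [443.8 116.7]
{'px': array([ 11., 288.]), 'n': np.int32(83), 'c': array([ 0.4548, -0.1531,  0.0129]), 'flat': np.float64(15.0), 'w': np.float64(14.4), 'W': np.float64(16.5)}
{'px': array([163., 298.]), 'n': np.int32(163), 'c': array([ 0.5768, -0.0817,  0.0145]), 'flat': np.float64(46.0), 'w': np.float64(32.5), 'W': np.float64(37.4)}
turn [-0.1 -0.1  0. ] shift [-118.3 -231.9   13.1] yaw 125.9
n 79 circle [ 557.  -105.2   23.9] meanpt [ 557.  -104.8]
n 481 circle [455.6 -55.7  31.2] meanpt [455.2 -55.8]
few 0
```

View pics/w4.png

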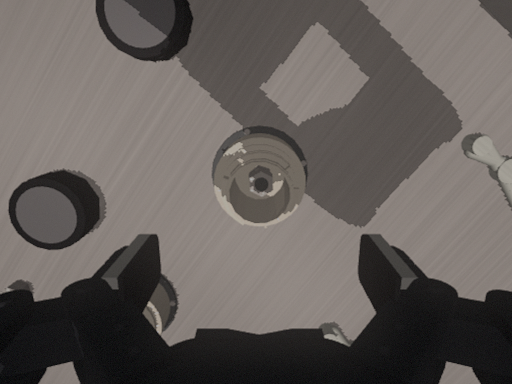

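Two dies are stacked in the jar (top one at (260,182)). On to the third.

Request:
send_rows --pt "0 0 0 -14.4 -29.2 0 -1" --pt "0 0 0 -14.4 -29.2 0 -1" --pt "0 0 0 -14.4 -29.2 0 -1" --pt "0 0 0 -14.4 -29.2 0 -1" --pt "0 0 0 -14.4 -29.2 0 -1" --pt "0 0 0 -14.4 -29.2 0 -1" --pt "0 0 0 -14.4 -29.2 6 -1" --pt "0 0 0 -14.4 -29.2 6 -1" --pt "0 0 0 0 0 0 -1" --pt "0 0 0 0 0 0 -1"

```text
time_s: 28.7
eef_pos: [0.4583, -0.1577, 0.132]
eef_rot: [-0.0, 0.455, 0.89, 0.0]
wrist_force: [-0.1, 0.7, -0.9]
opening: 1.002
grasp_force: 0.0
```

Request:
send_rows --pt "0 0 0 0 0 0 -1" --pt "0 0 0 0 0 0 -1" --pt "0 0 0 0 0 0 -1" --pt "0 0 0 0 0 0 -1" --pt "0 0 0 0 0 0 -1" --pt "0 0 0 0 0 0 -1" --pt "0 0 0 0 0 0 -1" --pt "0 0 0 0 0 0 -1" --pt "0 0 0 0 0 0 -1" --pt "0 0 0 0 0 0 -1"

```text
time_s: 29.7
eef_pos: [0.4586, -0.1575, 0.1323]
eef_rot: [-0.0, 0.455, 0.891, 0.0]
wrist_force: [0.4, -0.8, -0.7]
opening: 1.008
grasp_force: 0.0
```

```bash
python3 - <<'E'
from h import *
st();c,P=wrist();D=dies(c,P)
d=min(D,key=lambda d:np.hypot(*(d["c"][:2]-[.459,-.157])))
for k in(0,60,120):go(d["c"][0],d["c"][1],.003,d["flat"]+90-k)
circ(P,(.557,-.104),.06,.07);circ(P,(.454,-.055),.022,.034,.04)
E
```

```text
t 29.7 p [ 0.4586 -0.1575  0.1323] yaw 125.9 tilt [-0.  0.] q6 -1.2 F [ 0.4 -0.8 -0.7] M [-0.05 -0.03 -0.02] op 1.008 gf 0.0
{'px': array([258., 179.]), 'n': np.int32(449), 'c': array([ 0.4581, -0.1579,  0.0147]), 'flat': np.float64(42.0), 'w': np.float64(18.4), 'W': np.float64(20.7)}
{'px': array([467., 376.]), 'n': np.int32(135), 'c': array([ 0.7384, -0.1988,  0.0145]), 'flat': np.float64(27.0), 'w': np.float64(18.6), 'W': np.float64(21.4)}
turn [-0.  -0.  -6.1] shift [  0.   -0.6 129.3] yaw 132.0
turn [-0.  -0.  53.9] shift [ -0.5  -0.3 129.3] yaw 72.0
turn [ -0.    0.  113.9] shift [ -0.5   0.3 129.3] yaw 12.0
n 1379 circle [ 554.8 -104.    24.3] meanpt [ 554.4 -103.6]
n 6677 circle [453.1 -54.8  31.7] meanpt [452.4 -54.4]
```

Request:
send_rows --pt "0 0 -6 0 0 10 -0.3" --pt "0 0 0 0 -0.5 15 -0.3" --pt "0 0 0 0 0 20 -0.3" --pt "0 0 0 0 0 20 -0.3" --pt "0 0 0 0 0 20 -0.3" --pt "0 0 0 0 0 20 -0.3" --pt "0 0 0 0 0 14 -0.3" --pt "0 0 0 0 0 6 -0.3" --pt "0 0 0 0 0 4 -0.3" --pt "0 0 0 0 0 0 -0.3"

```text
time_s: 30.75
eef_pos: [0.4583, -0.1579, 0.0033]
eef_rot: [-0.0, 0.407, 0.913, 0.0]
wrist_force: [0.4, 0.1, -0.1]
opening: 0.65
grasp_force: 0.0
```

Request:
send_rows --pt "0 0 0 0 0 0 0" --pt "0 0 0 0 0 0 0.5" --pt "0 0 0 0 0 0 1" --pt "0 0 0 0 0 0 1" --pt "0 0 0 0 0 0 1" --pt "0 0 0 0 0 0 1" --pt "0 0 0 0 0 0 1" --pt "0 0 0 0 0 -10 1" --pt "0 0 0 0 0 -25 1" --pt "0 0 0 0 0 -40 1"

```text
time_s: 31.75
eef_pos: [0.4564, -0.1567, 0.0777]
eef_rot: [-0.002, 0.407, 0.913, 0.0]
wrist_force: [1.3, -0.3, -0.9]
opening: 0.189
grasp_force: 58.8
```

```bash
python3 - <<'E'
from h import *
st();go(.5797,.073,.116)
E
```

```text
t 31.75 p [ 0.4564 -0.1567  0.0777] yaw 131.9 tilt [-0.2  0.2] q6 -1.31 F [ 1.3 -0.3 -0.9] M [-0.05 -0.03  0.02] op 0.189 gf 58.8
turn [-0.1 -0.3  0. ] shift [ 88.5 245.3 -38.3] yaw 131.9
```

Request:
send_rows --pt "0 0 0 0 0 -38 1" --pt "0 0 0 12.9 34.9 0 1" --pt "0 0 0 12.9 34.9 0 1" --pt "0 0 0 12.9 34.9 0 1" --pt "0 0 0 12.9 34.9 0 1" --pt "0 0 0 12.9 34.9 0 1" --pt "0 0 0 12.9 34.9 0 1" --pt "0 0 0 12.9 34.9 0 1" --pt "0 0 0 0 0 0 1" --pt "0 0 0 0 0 0 1"

```text
time_s: 32.75
eef_pos: [0.5795, 0.0733, 0.1166]
eef_rot: [0.0, 0.406, 0.914, -0.0]
wrist_force: [-0.6, 0.4, 0.1]
opening: 0.183
grasp_force: 58.9
```

Request:
send_rows --pt "0 0 0 0 0 0 1" --pt "0 0 0 0 0 8 1" --pt "0 0 0 0 0 12 1" --pt "0 0 0 0 0 12 1" --pt "0 0 0 0 0 6 1" --pt "0 0 0 0 0 3 1" --pt "0 0 0 0 0 0 1" --pt "0 0 0 0 0 0 1" --pt "0 0 0 0 0 0 0.4" --pt "0 0 0 0 0 0 0"

```text
time_s: 33.75
eef_pos: [0.58, 0.0727, 0.0759]
eef_rot: [0.001, 0.407, 0.913, 0.0]
wrist_force: [-0.1, -0.3, 0.3]
opening: 0.452
grasp_force: 0.0
```

Request:
send_rows --pt "0 0 0 0 0 0 -0.3" --pt "0 0 0 0 0 0 -0.5" --pt "0 0 0 0 0 -10 -0.5" --pt "0 0 0 0 0 -20 -1" --pt "0 0 0 0 0 -20 -1" --pt "0 0 0 0 0 -20 -1" --pt "0 0 0 0 0 0 -1" --pt "0 0 0 0 0 0 -1" --pt "0 0 0 0 0 0 -1" --pt "0 0 0 0 0 0 -1"

```text
time_s: 34.75
eef_pos: [0.5787, 0.0726, 0.144]
eef_rot: [-0.001, 0.407, 0.913, -0.0]
wrist_force: [0.9, -0.1, -0.2]
opening: 0.997
grasp_force: 0.0
```

```bash
python3 - <<'E'
from h import *
st();c,P=wrist()
for a in((.06,.07),(.028,.038)):circ(P,(.5795,.073),*a)
d=np.hypot(P[...,0]-.5795,P[...,1]-.073);q=P[(d<.019)&(P[...,2]<.09)];print("inside",len(q),np.percentile(q[:,2],[5,25,50,75,95]).round(4) if len(q) else 0)
circ(P,(.44,.1235),.022,.034,.04)
D=dies(c,P)
cv2.imwrite("pics/w5.png",c["color"][:,:,::-1])
t=ctrl.camera("top");Q=cloud(t,t["extrinsics"])
circ(Q,(.557,-.105),.06,.07);circ(Q,(.456,-.0555),.022,.034,.04);circ(Q,(.442,.1235),.022,.034,.04)
E
```

```text
t 34.75 p [0.5787 0.0726 0.144 ] yaw 131.9 tilt [-0.1  0. ] q6 -0.81 F [ 0.9 -0.1 -0.2] M [0.04 0.02 0.01] op 0.997 gf 0.0
n 986 circle [578.8  73.1  23.9] meanpt [578.3  73.4]
n 1948 circle [579.2  72.7  36.1] meanpt [571.4  81. ]
inside 1153 [0.008  0.0091 0.0385 0.0506 0.0515]
n 3306 circle [437.4 124.2  31.8] meanpt [447.4 114.1]
n 74 circle [ 557.4 -106.    23.3] meanpt [ 557.4 -105.8]
n 484 circle [455.4 -55.7  31.2] meanpt [455.2 -55.8]
few 0
```

View pics/w5.png

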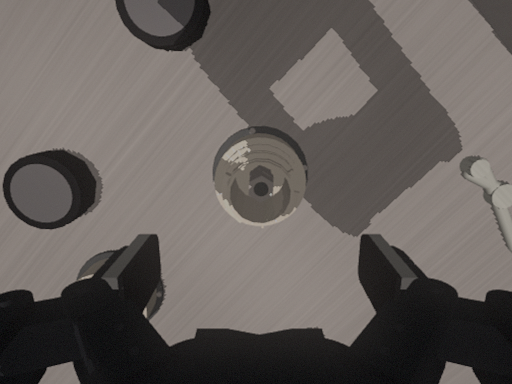

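All three dies are stacked in the jar (top at (260,187), z≈51 mm) and no other dies are visible. Now lid b, the left one in world at y≈0.124.

Request:
send_rows --pt "0 0 7.9 0 0 0 -1" --pt "0 0 7.9 0 0 0 -1" --pt "0 0 7.9 0 0 0 -1" --pt "0 0 7.9 0 0 0 -1" --pt "0 0 7.9 0 0 0 -1" --pt "0 0 7.9 0 0 0 -1" --pt "0 0 7.6 0 0 0 -1" --pt "0 0 0 4.5 -37.4 0 -1" --pt "0 0 0 4.5 -37.4 0 -1" --pt "0 0 0 4.4 -37.4 0 -1"

```text
time_s: 35.85
eef_pos: [0.4718, 0.1112, 0.1445]
eef_rot: [-0.0, 0.783, 0.622, -0.0]
wrist_force: [0.2, 0.8, 1.1]
opening: 0.997
grasp_force: 0.0
```

Request:
send_rows --pt "0 0 0 4.4 -37.4 0 -1" --pt "0 0 0 0 0 5 -1" --pt "0 0 0 0 0 5 -1" --pt "0 0 0 0 0 0 -1" --pt "0 0 0 0 0 0 -1" --pt "0 0 0 0 0 0 -1" --pt "0 0 0 0 0 0 -1" --pt "0 0 0 0 0 0 -1" --pt "0 0 0 0 0 0 -1" --pt "0 0 0 0 0 0 -1"

```text
time_s: 36.85
eef_pos: [0.438, 0.1237, 0.1353]
eef_rot: [0.0, 0.783, 0.622, 0.0]
wrist_force: [-0.6, 0.8, -0.4]
opening: 0.999
grasp_force: 0.0
```

```bash
python3 - <<'E'
from h import *
for i in range(2):
    st();c,P=wrist();f=circ(P,(.438,.124),.022,.034,.045)
go(f[0]/1000,f[1]/1000,-.004)
q=P[(np.hypot(P[...,0]-.438,P[...,1]-.124)<.02)];print(np.median(q[:,2]))
E
```

```text
t 36.85 p [0.438  0.1237 0.1353] yaw 76.9 tilt [0. 0.] q6 0.24 F [-0.6  0.8 -0.4] M [ 0.01 -0.01  0.05] op 0.999 gf 0.0
n 4993 circle [437.3 124.7  31.7] meanpt [437.5 125.8]
t 36.9 p [0.4379 0.1238 0.1353] yaw 76.9 tilt [0. 0.] q6 0.24 F [ 0.2 -0.4  0.6] M [-0.04  0.   -0.01] op 1.002 gf 0.0
n 4992 circle [437.4 124.7  31.7] meanpt [437.6 125.9]
turn [ 0. -0. -0.] shift [  0.8  -0.7 139.3] yaw 76.9
0.21648362134602928
```

Request:
send_rows --pt "0 0 0 0.8 -0.7 15 -1" --pt "0 0 0 0 0 20 -1" --pt "0 0 0 0 0 20 -1" --pt "0 0 0 0 0 20 -1" --pt "0 0 0 0 0 20 -1" --pt "0 0 0 0 0 20 -1" --pt "0 0 0 0 0 12 -1" --pt "0 0 0 0 0 7 -1" --pt "0 0 0 0 0 5 -1" --pt "0 0 0 0 0 0 -1"

```text
time_s: 37.95
eef_pos: [0.4374, 0.1247, -0.0038]
eef_rot: [-0.0, 0.783, 0.622, -0.0]
wrist_force: [-0.2, -0.3, -0.0]
opening: 0.998
grasp_force: 0.0
```

Request:
send_rows --pt "0 0 0 0 0 0 -0.6" --pt "0 0 0 0 0 0 -0.4" --pt "0 0 0 0 0 0 0" --pt "0 0 0 0 0 0 1" --pt "0 0 0 0 0 0 1" --pt "0 0 0 0 0 0 1" --pt "0 0 0 0 0 0 1" --pt "0 0 0 0 0 0 1" --pt "0 0 0 0 0 0 1" --pt "0 0 0 0 0 0 1"

```text
time_s: 38.95
eef_pos: [0.4381, 0.1248, -0.0026]
eef_rot: [0.0, 0.783, 0.622, 0.001]
wrist_force: [-1.4, -0.4, 6.2]
opening: 0.725
grasp_force: 63.9
```

```bash
python3 - <<'E'
from h import *
st()
E
```

```text
t 38.95 p [ 0.4381  0.1248 -0.0026] yaw 77.0 tilt [ 0.1 -0. ] q6 0.24 F [-1.4 -0.4  6.2] M [-0.07  0.41  0.  ] op 0.725 gf 63.9
```

Request:
send_rows --pt "0 0 0 0 0 -8 1" --pt "0 0 0 0 0 -22 1" --pt "0 0 0 0 0 -30 1" --pt "0 0 0 0 0 -30 1" --pt "0 0 0 0 0 -30 1" --pt "0 0 0 -3.6 29.9 0 1" --pt "0 0 0 -3.6 29.9 0 1" --pt "0 0 0 -3.6 29.9 0 1" --pt "0 0 0 -3.6 29.9 0 1" --pt "0 0 0 -3.6 29.7 0 1"

```text
time_s: 39.95
eef_pos: [0.5799, 0.073, 0.1171]
eef_rot: [0.0, 0.783, 0.622, 0.0]
wrist_force: [-0.1, -0.2, -0.5]
opening: 0.723
grasp_force: 65.5
```

Request:
send_rows --pt "0 0 0 0 0 0 1" --pt "0 0 0 0 0 0 1" --pt "0 0 0 0 0 0 1" --pt "0 0 0 0 0 0 1" --pt "0 0 0 0 0 0 1" --pt "0 0 0 0 0 0 1" --pt "0 0 0 0 0 0 1" --pt "0 0 0 0 0 0 1" --pt "0 0 0 0 0 0 1" --pt "0 0 0 0 0 0 1"

```text
time_s: 40.95
eef_pos: [0.5787, 0.0734, 0.1162]
eef_rot: [-0.0, 0.783, 0.622, -0.0]
wrist_force: [0.0, -0.7, -0.8]
opening: 0.724
grasp_force: 65.5
```

```bash
python3 - <<'E'
from h import *
for i in range(2):
    st();c,P=wrist()
    for z in((.062,.07),(.028,.04),(.003,.008)):circ(P,(.5793,.0732),*z)
    m=P[(np.hypot(P[...,0]-.5793,P[...,1]-.0732)<.033)&(P[...,2]>.1)&(P[...,2]<.17)];print("lid z",len(m),np.percentile(m[:,2],[5,50,95]).round(4))
    circ(P,(.5793,.0732),np.median(m[:,2])-.003,np.median(m[:,2])+.003,.04)
cv2.imwrite("pics/w6.png",c["color"][:,:,::-1])
E
```

```text
t 40.95 p [0.5787 0.0734 0.1162] yaw 76.9 tilt [-0. -0.] q6 0.15 F [ 0.  -0.7 -0.8] M [0.01 0.05 0.  ] op 0.724 gf 65.5
n 315 circle [579.3  73.9  23.1] meanpt [584.7  91.8]
n 1913 circle [579.3  73.2  35.9] meanpt [584.3  94.1]
n 1107 circle [579.4  73.2  41.6] meanpt [585.3  99.1]
lid z 21298 [0.1349 0.1467 0.1482]
n 18857 circle [578.2  73.2  32.2] meanpt [578.7  77. ]
t 41.0 p [0.5787 0.0734 0.1162] yaw 76.9 tilt [-0.  0.] q6 0.15 F [-0.  -0.3 -1. ] M [ 0.04  0.01 -0.05] op 0.73 gf 65.5
n 314 circle [579.8  75.   21.9] meanpt [584.6  91.7]
n 1915 circle [579.3  73.3  35.9] meanpt [584.4  94.1]
n 1123 circle [579.3  73.2  41.6] meanpt [585.1  98.9]
lid z 21312 [0.1348 0.1466 0.1482]
n 18881 circle [578.   73.3  32. ] meanpt [578.6  77. ]
```

View pics/w6.png

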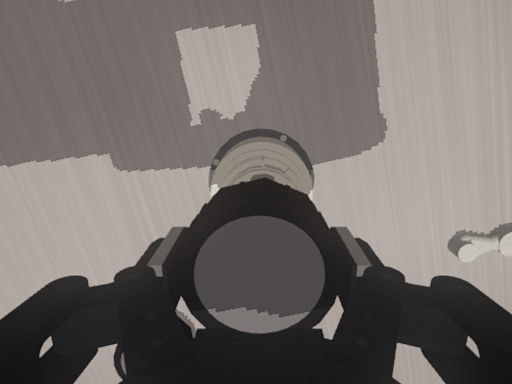

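Lid is held level between the pads, top centre (260,272), with the jar directly beneath. The lid sits about 1.2 mm short in world x. I'll correct, lower to near the rim and re-measure.

Request:
send_rows --pt "0 0 0 0.5 1.2 5 1" --pt "0 0 0 0 0 10 1" --pt "0 0 0 0 0 12 1" --pt "0 0 0 0 0 12 1" --pt "0 0 0 0 0 6 1" --pt "0 0 0 0 0 4 1" --pt "0 0 0 0 0 0 1" --pt "0 0 0 0 0 0 1" --pt "0 0 0 0 0 0 1" --pt "0 0 0 0 0 0 1"

```text
time_s: 42.05
eef_pos: [0.5804, 0.0736, 0.0678]
eef_rot: [0.0, 0.783, 0.622, 0.0]
wrist_force: [-0.0, 0.1, -0.8]
opening: 0.725
grasp_force: 65.6
```

```bash
python3 - <<'E'
from h import *
for i in range(2):
    st();c,P=wrist()
    for z in((.028,.04),(.003,.008)):circ(P,(.5793,.0732),*z)
    m=P[(np.hypot(P[...,0]-.5793,P[...,1]-.0732)<.033)&(P[...,2]>.08)&(P[...,2]<.12)];h=np.median(m[:,2]);print("lid z",h.round(4))
    circ(P,(.5793,.0732),h-.003,h+.003,.04)
E
```

```text
t 42.05 p [0.5804 0.0736 0.0678] yaw 76.9 tilt [ 0.1 -0. ] q6 0.15 F [-0.   0.1 -0.8] M [-0.01 -0.01 -0.01] op 0.725 gf 65.6
n 2676 circle [579.3  73.1  36. ] meanpt [584.9  96.9]
n 1591 circle [579.2  73.2  41.7] meanpt [585.5 100.1]
lid z 0.0983
n 18870 circle [579.2  73.6  32.2] meanpt [580.3  77.2]
t 42.1 p [0.5804 0.0736 0.0678] yaw 76.9 tilt [ 0.1 -0. ] q6 0.15 F [-0.5  0.3 -0.9] M [ 0.02  0.02 -0.02] op 0.725 gf 65.6
n 2662 circle [579.5  73.4  35.8] meanpt [585.   96.9]
n 1614 circle [579.3  73.3  41.6] meanpt [585.4 100.1]
lid z 0.0982
n 18874 circle [579.3  73.6  32. ] meanpt [580.2  77.2]
```

Request:
send_rows --pt "0 0 0 0 0 2 1" --pt "0 0 0 0 0 2 1" --pt "0 0 0 0 0 2 1" --pt "0 0 0 0 0 2 1" --pt "0 0 0 0 0 2 1" --pt "0 0 0 0 0 2 1" --pt "0 0 0 0 0 1 1" --pt "0 0 0 0 0 0 1" --pt "0 0 0 0 0 0 1" --pt "0 0 0 0 0 0 1"

```text
time_s: 43.15
eef_pos: [0.5801, 0.0736, 0.0544]
eef_rot: [0.0, 0.783, 0.622, 0.0]
wrist_force: [0.2, 0.4, -0.4]
opening: 0.727
grasp_force: 65.6
```

Request:
send_rows --pt "0 0 0 0 0 0.6 1" --pt "0 0 0 0 0 0.6 1" --pt "0 0 0 0 0 0.6 1" --pt "0 0 0 0 0 0.6 1" --pt "0 0 0 0 0 0.6 1" --pt "0 0 0 0 0 0 1" --pt "0 0 0 0 0 0 1" --pt "0 0 0 0 0 0 1" --pt "0 0 0 0 0 0 1" --pt "0 0 0 0 0 0 1"

```text
time_s: 44.15
eef_pos: [0.5804, 0.0736, 0.0531]
eef_rot: [0.0, 0.783, 0.622, 0.0]
wrist_force: [-7.0, 0.2, 13.7]
opening: 0.727
grasp_force: 67.0
```

```bash
python3 - <<'E'
from h import *
st()
E
```

```text
t 44.15 p [0.5804 0.0736 0.0531] yaw 77.0 tilt [ 0. -0.] q6 0.15 F [-7.   0.2 13.7] M [-0.02  0.97  0.04] op 0.727 gf 67.0
```

Request:
send_rows --pt "0 0 0 0 0 -0.8 1" --pt "0 0 -5 0 0 -0.2 1" --pt "0 0 -5 0 0 -0.2 1" --pt "0 0 -5 0 0 -0.2 1" --pt "0 0 -5 0 0 -0.2 1" --pt "0 0 -5 0 0 -0.2 1" --pt "0 0 0 0 0 0 1" --pt "0 0 0 0 0 0 1" --pt "0 0 0 0 0 0 1" --pt "0 0 0 0 0 0 1"

```text
time_s: 45.15
eef_pos: [0.5814, 0.0736, 0.0548]
eef_rot: [0.001, 0.63, 0.777, 0.001]
wrist_force: [-1.4, 0.8, 8.7]
opening: 0.725
grasp_force: 66.1
```

```bash
python3 - <<'E'
from h import *
st()
E
```

```text
t 45.15 p [0.5814 0.0736 0.0548] yaw 102.0 tilt [ 0.2 -0. ] q6 -0.29 F [-1.4  0.8  8.7] M [-0.02  0.24  0.07] op 0.725 gf 66.1
```

Request:
send_rows --pt "0 0 -5 0 0 -0.1 1" --pt "0 0 -5 0 0 -0.1 1" --pt "0 0 -5 0 0 -0.1 1" --pt "0 0 -5 0 0 -0.1 1" --pt "0 0 0 0 0 0 1" --pt "0 0 0 0 0 0 1" --pt "0 0 0 0 0 0 1" --pt "0 0 0 0 0 0 1" --pt "0 0 0 0 0 0 1" --pt "0 0 0 0 0 0 1"

```text
time_s: 46.15
eef_pos: [0.58, 0.0736, 0.0534]
eef_rot: [-0.0, 0.485, 0.874, -0.0]
wrist_force: [0.7, -1.3, -0.1]
opening: 0.727
grasp_force: 65.4
```

```bash
python3 - <<'E'
from h import *
st()
E
```

```text
t 46.15 p [0.58   0.0736 0.0534] yaw 121.9 tilt [-0.  0.] q6 -0.63 F [ 0.7 -1.3 -0.1] M [-0.    0.02 -0.  ] op 0.727 gf 65.4
```

Contact force vanished at 45° back, so the lid is over the starts. Lowering.

Request:
send_rows --pt "0 0 0 0 0 1 1" --pt "0 0 0 0 0 1 1" --pt "0 0 0 0 0 1 1" --pt "0 0 0 0 0 1 1" --pt "0 0 0 0 0 1 1" --pt "0 0 0 0 0 0.8 1" --pt "0 0 0 0 0 0 1" --pt "0 0 0 0 0 0 1" --pt "0 0 0 0 0 0 1" --pt "0 0 0 0 0 0 1"

```text
time_s: 47.15
eef_pos: [0.5801, 0.0736, 0.0478]
eef_rot: [0.0, 0.485, 0.874, 0.0]
wrist_force: [-0.2, -0.6, 0.9]
opening: 0.725
grasp_force: 65.7
```

```bash
python3 - <<'E'
from h import *
st()
E
```

```text
t 47.15 p [0.5801 0.0736 0.0478] yaw 121.9 tilt [ 0. -0.] q6 -0.63 F [-0.2 -0.6  0.9] M [ 0.01  0.02 -0.04] op 0.725 gf 65.7
```

Request:
send_rows --pt "0 0 0 0 0 0.6 1" --pt "0 0 0 0 0 0.6 1" --pt "0 0 6 0 0 0.25 1" --pt "0 0 6 0 0 0.25 1" --pt "0 0 6 0 0 0.25 1" --pt "0 0 6 0 0 0.25 1" --pt "0 0 6 0 0 0.25 1" --pt "0 0 6 0 0 0.25 1" --pt "0 0 6 0 0 0.25 1" --pt "0 0 6 0 0 0.25 1"

```text
time_s: 48.15
eef_pos: [0.5813, 0.0734, 0.0456]
eef_rot: [0.001, 0.8, 0.6, 0.001]
wrist_force: [0.3, -0.5, 5.1]
opening: 0.729
grasp_force: 65.8
```

```bash
python3 - <<'E'
from h import *
st()
E
```

```text
t 48.15 p [0.5813 0.0734 0.0456] yaw 73.7 tilt [ 0.2 -0. ] q6 0.21 F [ 0.3 -0.5  5.1] M [-0.1  -0.01  0.07] op 0.729 gf 65.8
```

Request:
send_rows --pt "0 0 6 0 0 0.25 1" --pt "0 0 6 0 0 0.25 1" --pt "0 0 6 0 0 0.25 1" --pt "0 0 5 0 0 0.2 1" --pt "0 0 0 0 0 0 1" --pt "0 0 0 0 0 0 1" --pt "0 0 0 0 0 0 1" --pt "0 0 0 0 0 0 1" --pt "0 0 0 0 0 0 1" --pt "0 0 0 0 0 0 1"

```text
time_s: 49.15
eef_pos: [0.5808, 0.0735, 0.0442]
eef_rot: [0.0, 0.902, 0.431, 0.001]
wrist_force: [0.8, 0.2, 6.0]
opening: 0.726
grasp_force: 65.9
```

```bash
python3 - <<'E'
from h import *
st()
E
```

```text
t 49.15 p [0.5808 0.0735 0.0442] yaw 51.0 tilt [ 0.1 -0. ] q6 0.6 F [0.8 0.2 6. ] M [-0.09 -0.15 -0.04] op 0.726 gf 65.9
```

Request:
send_rows --pt "0 0 5 0 0 0.25 1" --pt "0 0 5 0 0 0.25 1" --pt "0 0 5 0 0 0.25 1" --pt "0 0 5 0 0 0.2 1" --pt "0 0 0 0 0 0 1" --pt "0 0 0 0 0 0 1" --pt "0 0 0 0 0 0 1" --pt "0 0 0 0 0 0 1" --pt "0 0 0 0 0 0 1" --pt "0 0 0 0 0 0 1"

```text
time_s: 50.15
eef_pos: [0.5816, 0.0732, 0.0434]
eef_rot: [0.001, 0.963, 0.268, 0.002]
wrist_force: [4.6, -2.7, 4.0]
opening: 0.725
grasp_force: 64.0
```

```bash
python3 - <<'E'
from h import *
st()
E
```

```text
t 50.15 p [0.5816 0.0732 0.0434] yaw 31.1 tilt [ 0.2 -0. ] q6 0.95 F [ 4.6 -2.7  4. ] M [-0.51 -0.84  0.43] op 0.725 gf 64.0
```

Request:
send_rows --pt "0 0 3 0 0 0.2 1" --pt "0 0 3 0 0 0.2 1" --pt "0 0 3 0 0 0 1" --pt "0 0 3 0 0 0 1" --pt "0 0 0 0 0 0 1" --pt "0 0 0 0 0 0 1" --pt "0 0 0 0 0 0 1" --pt "0 0 0 0 0 0 1" --pt "0 0 0 0 0 0 1" --pt "0 0 0 0 0 0 1"

```text
time_s: 51.15
eef_pos: [0.5816, 0.0731, 0.0432]
eef_rot: [0.001, 0.986, 0.168, 0.001]
wrist_force: [4.3, -3.2, 5.7]
opening: 0.729
grasp_force: 81.4
```

```bash
python3 - <<'E'
from h import *
st()
E
```

```text
t 51.15 p [0.5816 0.0731 0.0432] yaw 19.3 tilt [ 0.2 -0.1] q6 1.16 F [ 4.3 -3.2  5.7] M [-0.48 -0.7   1.68] op 0.729 gf 81.4
```

Torque rose to 1.7 N m, so the lid is at the end stop. Releasing and checking.

Request:
send_rows --pt "0 0 0 0 0 0 0.2" --pt "0 0 0 0 0 0 -0.5" --pt "0 0 0 0 0 0 -1" --pt "0 0 0 0 0 0 -1" --pt "0 0 0 0 0 0 -1" --pt "0 0 0 0 0 -10 -1" --pt "0 0 0 0 0 -25 -1" --pt "0 0 0 0 0 -30 -1" --pt "0 0 0 0 0 -30 -1" --pt "0 0 0 0 0 0 -1"

```text
time_s: 52.15
eef_pos: [0.5832, 0.0736, 0.1428]
eef_rot: [0.001, 0.986, 0.165, 0.004]
wrist_force: [0.6, 0.5, 1.0]
opening: 1.0
grasp_force: 0.0
```

Request:
send_rows --pt "0 0 0 0 0 0 -1" --pt "0 0 0 0 0 0 -1" --pt "0 0 0 0 0 0 -1" --pt "0 0 0 0 0 0 -1" --pt "0 0 0 0 0 0 -1" --pt "0 0 0 0 0 0 -1" --pt "0 0 0 0 0 0 -1" --pt "0 0 0 0 0 0 -1" --pt "0 0 0 0 0 0 -1" --pt "0 0 0 0 0 0 -1"

```text
time_s: 53.15
eef_pos: [0.58, 0.0737, 0.1372]
eef_rot: [-0.0, 0.986, 0.165, 0.0]
wrist_force: [-0.4, -0.5, 0.3]
opening: 1.0
grasp_force: 0.0
```

```bash
cat >> h.py <<'E'
def lidplane(P,c,h):
    q=P[(np.hypot(P[...,0]-c[0],P[...,1]-c[1])<.027)&(abs(P[...,2]-h)<.012)]
    a=np.linalg.lstsq(np.c_[q[:,:2]-c,np.ones(len(q))],q[:,2],rcond=None)[0];print("lid plane n",len(q),"slope",a[:2].round(3),"z",a[2].round(4))
def bench(P):
    q=P[abs(P[...,2])<.006];print("bench z",np.median(q[:,2]).round(4))
E
python3 - <<'E'
from h import *
st();c,P=wrist();bench(P);circ(P,(.5795,.0733),.066,.08,.045);lidplane(P,np.array([.5795,.0733]),.073);circ(P,(.5795,.0733),.028,.04)
go(.4535,-.055,.135)
t=ctrl.camera("top");Q=cloud(t,t["extrinsics"]);circ(Q,(.456,-.0555),.022,.034,.04);lidplane(Q,np.array([.581,.0715]),.073);bench(Q)
E
```

```text
t 53.15 p [0.58   0.0737 0.1372] yaw 18.9 tilt [0. 0.] q6 1.16 F [-0.4 -0.5  0.3] M [-0.01  0.04 -0.  ] op 1.0 gf 0.0
bench z 0.0006
n 7074 circle [579.9  73.4  31.6] meanpt [581.2  73.8]
lid plane n 5081 slope [ 0.002 -0.   ] z 0.074
n 924 circle [579.9  73.2  35.9] meanpt [603.4  81.8]
turn [ 0. -0. -0.] shift [-161.5   80.6    2.2] yaw 18.9
n 484 circle [455.4 -55.9  31.3] meanpt [455.2 -55.8]
lid plane n 13 slope [-0.049 -0.285] z 0.0804
bench z 0.0002
```

Lid b is home: level, top at about 73.4 mm. Now lid a.

Request:
send_rows --pt "0 0 -8.3 0 0 0 -1" --pt "0 0 -8.3 0 0 0 -1" --pt "0 0 -8.3 0 0 0 -1" --pt "0 0 -8.3 0 0 0 -1" --pt "0 0 -8.3 0 0 0 -1" --pt "0 0 -8.3 0 0 0 -1" --pt "0 0 -8.3 0 0 0 -1" --pt "0 0 0 -30.7 -18.9 0 -1" --pt "0 0 0 -30.7 -18.9 0 -1" --pt "0 0 0 -30.7 -18.9 0 -1"

```text
time_s: 54.25
eef_pos: [0.5032, -0.004, 0.1371]
eef_rot: [0.0, 0.782, 0.623, -0.0]
wrist_force: [0.5, -0.6, 0.5]
opening: 1.001
grasp_force: 0.0
```

Request:
send_rows --pt "0 0 0 -30.7 -18.9 0 -1" --pt "0 0 0 -30.6 -18.8 0 -1" --pt "0 0 0 0 0 0 -1" --pt "0 0 0 0 0 0 -1" --pt "0 0 0 0 0 0 -1" --pt "0 0 0 0 0 0 -1" --pt "0 0 0 0 0 0 -1" --pt "0 0 0 0 0 0 -1" --pt "0 0 0 0 0 0 -1" --pt "0 0 0 0 0 0 -1"

```text
time_s: 55.25
eef_pos: [0.4537, -0.0545, 0.1371]
eef_rot: [-0.0, 0.782, 0.623, -0.0]
wrist_force: [-0.4, -0.1, -0.2]
opening: 1.001
grasp_force: 0.0
```

```bash
python3 - <<'E'
from h import *
for i in range(2):
    st();c,P=wrist();f=circ(P,(.4535,-.055),.022,.034,.045)
go(f[0]/1000,f[1]/1000,-.004)
D=dies(c,P)
E
```

```text
t 55.25 p [ 0.4537 -0.0545  0.1371] yaw 77.1 tilt [-0.  0.] q6 -0.15 F [-0.4 -0.1 -0.2] M [ 0.01 -0.03 -0.01] op 1.001 gf 0.0
n 4927 circle [453.4 -54.2  31.6] meanpt [453.7 -53.1]
t 55.3 p [ 0.4537 -0.0546  0.1371] yaw 77.1 tilt [-0.  0.] q6 -0.15 F [-0.6 -0.3 -0.2] M [ 0.01  0.02 -0.  ] op 1.001 gf 0.0
n 4921 circle [453.4 -54.2  31.6] meanpt [453.7 -53.1]
turn [-0. -0.  0.] shift [  0.4  -0.3 141.1] yaw 77.0
```

Request:
send_rows --pt "0 0 0 0.4 -0.3 17 -1" --pt "0 0 0 0 0 20 -1" --pt "0 0 0 0 0 20 -1" --pt "0 0 0 0 0 20 -1" --pt "0 0 0 0 0 20 -1" --pt "0 0 0 0 0 20 -1" --pt "0 0 0 0 0 12 -1" --pt "0 0 0 0 0 7 -1" --pt "0 0 0 0 0 5 -1" --pt "0 0 0 0 0 0 -1"

```text
time_s: 56.35
eef_pos: [0.4534, -0.0542, -0.0039]
eef_rot: [-0.0, 0.782, 0.623, -0.0]
wrist_force: [0.8, -0.4, 0.7]
opening: 0.999
grasp_force: 0.0
```

Request:
send_rows --pt "0 0 0 0 0 0 -0.6" --pt "0 0 0 0 0 0 -0.4" --pt "0 0 0 0 0 0 0" --pt "0 0 0 0 0 0 1" --pt "0 0 0 0 0 0 1" --pt "0 0 0 0 0 0 1" --pt "0 0 0 0 0 0 1" --pt "0 0 0 0 0 0 1" --pt "0 0 0 0 0 -8 1" --pt "0 0 0 0 0 -22 1"

```text
time_s: 57.35
eef_pos: [0.452, -0.0537, 0.0257]
eef_rot: [-0.001, 0.782, 0.623, -0.001]
wrist_force: [0.5, 0.5, -0.3]
opening: 0.733
grasp_force: 65.5
```

Request:
send_rows --pt "0 0 0 0 0 -30 1" --pt "0 0 0 0 0 -30 1" --pt "0 0 0 0 0 -30 1" --pt "0 0 0 -6.4 27.5 0 1" --pt "0 0 0 -6.4 27.5 0 1" --pt "0 0 0 -6.4 27.5 0 1" --pt "0 0 0 -6.4 27.5 0 1" --pt "0 0 0 0 0 0 1" --pt "0 0 0 0 0 0 1" --pt "0 0 0 0 0 0 1"

```text
time_s: 58.35
eef_pos: [0.5538, -0.1032, 0.1161]
eef_rot: [-0.001, 0.782, 0.623, -0.0]
wrist_force: [-0.1, 0.3, -1.0]
opening: 0.726
grasp_force: 65.7
```

Request:
send_rows --pt "0 0 0 0 0 0 1" --pt "0 0 0 0 0 0 1" --pt "0 0 0 0 0 0 1" --pt "0 0 0 0 0 5 1" --pt "0 0 0 0 0 5 1" --pt "0 0 0 0 0 5 1" --pt "0 0 0 0 0 0 1" --pt "0 0 0 0 0 0 1" --pt "0 0 0 0 0 0 1" --pt "0 0 0 0 0 0 1"

```text
time_s: 59.35
eef_pos: [0.5551, -0.1039, 0.1014]
eef_rot: [0.0, 0.782, 0.623, 0.0]
wrist_force: [-0.0, -0.3, -1.5]
opening: 0.729
grasp_force: 65.7
```

```bash
cat >> h.py <<'E'
def held(P,jc,lc):
    for z in((.062,.07),(.028,.04),(.003,.008)):circ(P,jc,*z)
    m=P[(np.hypot(P[...,0]-lc[0],P[...,1]-lc[1])<.025)&(P[...,2]>.08)&(P[...,2]<.17)];h=np.median(m[:,2]) if len(m) else 0;print("lid z",round(float(h),4))
    if len(m): circ(P,lc,h-.003,h+.003,.04);lidplane(P,np.array(lc),h)
E
python3 - <<'E'
from h import *
for i in range(2):
    st();c,P=wrist();held(P,(.555,-.104),(.555,-.104))
E
```

```text
t 59.35 p [ 0.5551 -0.1039  0.1014] yaw 77.0 tilt [ 0. -0.] q6 -0.17 F [-0.  -0.3 -1.5] M [-0.01 -0.02 -0.02] op 0.729 gf 65.7
n 170 circle [ 555.8 -100.9   21. ] meanpt [562.7 -83.6]
n 2119 circle [ 555.6 -103.8   35.9] meanpt [561.2 -82.2]
n 1218 circle [ 555.6 -103.8   41.6] meanpt [561.3 -77.5]
lid z 0.1322
n 18993 circle [ 554.5 -103.7   32. ] meanpt [ 555.  -100.2]
lid plane n 13923 slope [-0.003 -0.001] z 0.1321
t 59.4 p [ 0.5551 -0.1039  0.1014] yaw 77.0 tilt [ 0. -0.] q6 -0.17 F [ 0.2  0.2 -1.6] M [ 0.04  0.03 -0.04] op 0.728 gf 65.7
n 169 circle [ 555.3 -105.2   24.7] meanpt [563.  -83.7]
n 2126 circle [ 555.7 -103.8   35.9] meanpt [561.2 -82.2]
n 1219 circle [ 555.7 -103.8   41.6] meanpt [561.5 -77.5]
lid z 0.1321
n 18979 circle [ 554.3 -103.8   32. ] meanpt [ 555.  -100.2]
lid plane n 13918 slope [-0.003 -0.001] z 0.1321
```

Request:
send_rows --pt "0 0 0 0.3 1.2 5 1" --pt "0 0 0 0 0 10 1" --pt "0 0 0 0 0 10 1" --pt "0 0 0 0 0 6 1" --pt "0 0 0 0 0 3 1" --pt "0 0 0 0 0 0 1" --pt "0 0 0 0 0 0 1" --pt "0 0 0 0 0 0 1" --pt "0 0 0 0 0 0 1" --pt "0 0 0 0 0 0 1"

```text
time_s: 60.45
eef_pos: [0.5563, -0.1039, 0.0675]
eef_rot: [0.0, 0.782, 0.623, 0.0]
wrist_force: [-0.2, -0.2, -0.5]
opening: 0.73
grasp_force: 65.7
```

```bash
python3 - <<'E'
from h import *
for i in range(2):
    st();c,P=wrist();held(P,(.555,-.104),(.555,-.104))
E
```

```text
t 60.45 p [ 0.5563 -0.1039  0.0675] yaw 77.0 tilt [ 0. -0.] q6 -0.17 F [-0.2 -0.2 -0.5] M [-0.02 -0.02 -0.01] op 0.73 gf 65.7
few 2
n 2726 circle [ 555.7 -103.8   35.8] meanpt [561.4 -80.3]
n 1588 circle [ 555.8 -103.4   41.4] meanpt [561.9 -76.9]
lid z 0.0989
n 18971 circle [ 555.9 -103.6   32. ] meanpt [ 556.2 -100.2]
lid plane n 13846 slope [ 0.001 -0.001] z 0.0982
t 60.5 p [ 0.5563 -0.1039  0.0674] yaw 77.0 tilt [ 0. -0.] q6 -0.17 F [ 0.2  0.3 -0.9] M [ 0.04 -0.01 -0.04] op 0.729 gf 65.7
few 3
n 2734 circle [ 555.6 -103.9   36. ] meanpt [561.5 -80.4]
n 1595 circle [ 555.6 -103.8   41.6] meanpt [561.8 -76.9]
lid z 0.0988
n 18962 circle [ 555.  -103.7   32.1] meanpt [ 556.1 -100.2]
lid plane n 13858 slope [ 0.001 -0.001] z 0.0981
```

Aligned within 0.5 mm. Lowering gently.

Request:
send_rows --pt "0 0 0 0 0 2 1" --pt "0 0 0 0 0 2 1" --pt "0 0 0 0 0 2 1" --pt "0 0 0 0 0 2 1" --pt "0 0 0 0 0 2 1" --pt "0 0 0 0 0 2 1" --pt "0 0 0 0 0 1 1" --pt "0 0 0 0 0 0 1" --pt "0 0 0 0 0 0 1" --pt "0 0 0 0 0 0 1"

```text
time_s: 61.55
eef_pos: [0.5562, -0.1038, 0.0543]
eef_rot: [0.0, 0.782, 0.623, 0.0]
wrist_force: [0.2, 0.3, -0.7]
opening: 0.727
grasp_force: 65.7
```

```bash
python3 - <<'E'
from h import *
st()
E
```

```text
t 61.55 p [ 0.5562 -0.1038  0.0543] yaw 77.0 tilt [ 0. -0.] q6 -0.17 F [ 0.2  0.3 -0.7] M [ 0.02 -0.01  0.03] op 0.727 gf 65.7
```

Request:
send_rows --pt "0 0 0 0 0 0.6 1" --pt "0 0 0 0 0 0.6 1" --pt "0 0 0 0 0 0.6 1" --pt "0 0 0 0 0 0.6 1" --pt "0 0 0 0 0 0.6 1" --pt "0 0 0 0 0 0 1" --pt "0 0 0 0 0 0 1" --pt "0 0 0 0 0 0 1" --pt "0 0 0 0 0 0 1" --pt "0 0 0 0 0 0 1"

```text
time_s: 62.55
eef_pos: [0.5563, -0.1039, 0.0522]
eef_rot: [0.0, 0.782, 0.623, 0.0]
wrist_force: [-3.3, 1.3, 8.3]
opening: 0.727
grasp_force: 66.6
```

```bash
python3 - <<'E'
from h import *
st()
E
```

```text
t 62.55 p [ 0.5563 -0.1039  0.0522] yaw 77.0 tilt [ 0. -0.] q6 -0.17 F [-3.3  1.3  8.3] M [ 0.16  0.52 -0.05] op 0.727 gf 66.6
```

Request:
send_rows --pt "0 0 -5 0 0 -0.3 1" --pt "0 0 -5 0 0 -0.25 1" --pt "0 0 -5 0 0 -0.2 1" --pt "0 0 -5 0 0 -0.2 1" --pt "0 0 -5 0 0 -0.2 1" --pt "0 0 -5 0 0 -0.2 1" --pt "0 0 0 0 0 0 1" --pt "0 0 0 0 0 0 1" --pt "0 0 0 0 0 0 1" --pt "0 0 0 0 0 0 1"

```text
time_s: 63.55
eef_pos: [0.5572, -0.1044, 0.054]
eef_rot: [0.001, 0.594, 0.804, 0.0]
wrist_force: [-1.0, 0.4, 7.8]
opening: 0.728
grasp_force: 66.5
```

```bash
python3 - <<'E'
from h import *
st()
E
```

```text
t 63.55 p [ 0.5572 -0.1044  0.054 ] yaw 107.1 tilt [ 0.1 -0.1] q6 -0.69 F [-1.   0.4  7.8] M [-0.    0.31  0.02] op 0.728 gf 66.5
```

Still riding (7.8 N). Continue backward.

Request:
send_rows --pt "0 0 -5 0 0 -0.2 1" --pt "0 0 -5 0 0 -0.2 1" --pt "0 0 -5 0 0 -0.1 1" --pt "0 0 -5 0 0 -0.1 1" --pt "0 0 0 0 0 0 1" --pt "0 0 0 0 0 0 1" --pt "0 0 0 0 0 0 1" --pt "0 0 0 0 0 0 1" --pt "0 0 0 0 0 0 1" --pt "0 0 0 0 0 0 1"

```text
time_s: 64.55
eef_pos: [0.5571, -0.1045, 0.0548]
eef_rot: [0.001, 0.446, 0.895, -0.0]
wrist_force: [-2.9, -0.0, 10.0]
opening: 0.729
grasp_force: 66.8
```

```bash
python3 - <<'E'
from h import *
st()
E
```

```text
t 64.55 p [ 0.5571 -0.1045  0.0548] yaw 127.1 tilt [ 0.1 -0.1] q6 -1.04 F [-2.9 -0.  10. ] M [-0.03  0.55  0.11] op 0.729 gf 66.8
```

Request:
send_rows --pt "0 0 -5 0 0 -0.1 1" --pt "0 0 -5 0 0 -0.1 1" --pt "0 0 -5 0 0 -0.1 1" --pt "0 0 0 0 0 0 1" --pt "0 0 0 0 0 0 1" --pt "0 0 0 0 0 0 1" --pt "0 0 0 0 0 0 1" --pt "0 0 0 0 0 0 1" --pt "0 0 0 0 0 0 1" --pt "0 0 0 0 0 0 1"

```text
time_s: 65.55
eef_pos: [0.5561, -0.1039, 0.0534]
eef_rot: [-0.0, 0.325, 0.946, -0.0]
wrist_force: [-0.9, -1.8, -0.1]
opening: 0.73
grasp_force: 65.7
```

```bash
python3 - <<'E'
from h import *
st()
E
```

```text
t 65.55 p [ 0.5561 -0.1039  0.0534] yaw 142.0 tilt [-0. -0.] q6 -1.3 F [-0.9 -1.8 -0.1] M [-0.23  0.11  0.02] op 0.73 gf 65.7
```

Over the starts. Lowering.

Request:
send_rows --pt "0 0 0 0 0 1 1" --pt "0 0 0 0 0 1 1" --pt "0 0 0 0 0 1 1" --pt "0 0 0 0 0 1 1" --pt "0 0 0 0 0 1 1" --pt "0 0 0 0 0 1 1" --pt "0 0 0 0 0 0.7 1" --pt "0 0 0 0 0 0 1" --pt "0 0 0 0 0 0 1" --pt "0 0 0 0 0 0 1"

```text
time_s: 66.55
eef_pos: [0.5562, -0.1038, 0.0476]
eef_rot: [-0.0, 0.325, 0.946, -0.0]
wrist_force: [-4.3, -0.3, 7.8]
opening: 0.728
grasp_force: 66.7
```

```bash
python3 - <<'E'
from h import *
st()
E
```

```text
t 66.55 p [ 0.5562 -0.1038  0.0476] yaw 142.0 tilt [-0. -0.] q6 -1.3 F [-4.3 -0.3  7.8] M [-0.06  0.76  0.05] op 0.728 gf 66.7
```

Request:
send_rows --pt "0 0 6 0 0 0.25 1" --pt "0 0 6 0 0 0.25 1" --pt "0 0 6 0 0 0.25 1" --pt "0 0 6 0 0 0.25 1" --pt "0 0 6 0 0 0.25 1" --pt "0 0 6 0 0 0.25 1" --pt "0 0 6 0 0 0.25 1" --pt "0 0 6 0 0 0.25 1" --pt "0 0 0 0 0 0 1" --pt "0 0 0 0 0 0 1"

```text
time_s: 67.55
eef_pos: [0.5571, -0.104, 0.0457]
eef_rot: [0.001, 0.681, 0.732, 0.001]
wrist_force: [0.4, 0.5, 5.1]
opening: 0.726
grasp_force: 66.1
```

```bash
python3 - <<'E'
from h import *
st()
E
```

```text
t 67.55 p [ 0.5571 -0.104   0.0457] yaw 94.2 tilt [ 0.1 -0. ] q6 -0.47 F [0.4 0.5 5.1] M [-0.06  0.07 -0.12] op 0.726 gf 66.1
```

Request:
send_rows --pt "0 0 6 0 0 0.25 1" --pt "0 0 6 0 0 0.25 1" --pt "0 0 6 0 0 0.25 1" --pt "0 0 6 0 0 0.25 1" --pt "0 0 6 0 0 0.25 1" --pt "0 0 0 0 0 0 1" --pt "0 0 0 0 0 0 1" --pt "0 0 0 0 0 0 1" --pt "0 0 0 0 0 0 1" --pt "0 0 0 0 0 0 1"

```text
time_s: 68.55
eef_pos: [0.5567, -0.1038, 0.0439]
eef_rot: [0.0, 0.848, 0.531, 0.0]
wrist_force: [1.4, 1.3, 5.2]
opening: 0.726
grasp_force: 66.1
```

```bash
python3 - <<'E'
from h import *
st()
E
```

```text
t 68.55 p [ 0.5567 -0.1038  0.0439] yaw 64.1 tilt [ 0.1 -0. ] q6 0.06 F [1.4 1.3 5.2] M [ 0.17 -0.29 -0.05] op 0.726 gf 66.1
```

Request:
send_rows --pt "0 0 5 0 0 0.25 1" --pt "0 0 5 0 0 0.2 1" --pt "0 0 4 0 0 0.2 1" --pt "0 0 4 0 0 0.1 1" --pt "0 0 4 0 0 0 1" --pt "0 0 0 0 0 0 1" --pt "0 0 0 0 0 0 1" --pt "0 0 0 0 0 0 1" --pt "0 0 0 0 0 0 1" --pt "0 0 0 0 0 0 1"

```text
time_s: 69.55
eef_pos: [0.5557, -0.1057, 0.0432]
eef_rot: [0.001, 0.933, 0.36, -0.001]
wrist_force: [-3.5, -6.6, 7.1]
opening: 0.728
grasp_force: 83.7
```

```bash
python3 - <<'E'
from h import *
st()
E
```

```text
t 69.55 p [ 0.5557 -0.1057  0.0432] yaw 42.3 tilt [-0.1 -0.2] q6 0.44 F [-3.5 -6.6  7.1] M [-0.96  0.52  1.11] op 0.728 gf 83.7
```

Request:
send_rows --pt "0 0 3 0 0 0 1" --pt "0 0 3 0 0 0 1" --pt "0 0 0 0 0 0 1" --pt "0 0 0 0 0 0 0.2" --pt "0 0 0 0 0 0 -0.5" --pt "0 0 0 0 0 0 -1" --pt "0 0 0 0 0 0 -1" --pt "0 0 0 0 0 0 -1" --pt "0 0 0 0 0 -10 -1" --pt "0 0 0 0 0 -25 -1"

```text
time_s: 70.55
eef_pos: [0.5538, -0.1031, 0.076]
eef_rot: [-0.002, 0.951, 0.309, -0.002]
wrist_force: [0.1, 0.4, -0.6]
opening: 0.999
grasp_force: 0.0
```

Request:
send_rows --pt "0 0 0 0 0 -30 -1" --pt "0 0 0 0 0 -35 -1" --pt "0 0 0 0 0 0 -1" --pt "0 0 0 0 0 0 -1" --pt "0 0 0 0 0 0 -1" --pt "0 0 0 0 0 0 -1" --pt "0 0 0 0 0 0 -1" --pt "0 0 0 0 0 0 -1" --pt "0 0 0 0 0 0 -1" --pt "0 0 0 0 0 0 -1"

```text
time_s: 71.55
eef_pos: [0.5561, -0.1038, 0.1425]
eef_rot: [-0.0, 0.951, 0.309, -0.0]
wrist_force: [0.2, -0.3, 0.0]
opening: 0.997
grasp_force: 0.0
```

```bash
python3 - <<'E'
from h import *
st();c,P=wrist();bench(P);circ(P,(.5557,-.1038),.066,.08,.045);lidplane(P,np.array([.5557,-.1038]),.073);circ(P,(.5557,-.1038),.028,.04)
circ(P,(.5795,.0733),.066,.08,.045);lidplane(P,np.array([.5795,.0733]),.073)
s=ctrl.camera("scene");S=cloud(s,s["extrinsics"]);bench(S)
for a in((.56,-.104),(.584,.0727)):circ(S,a,.066,.082,.045);lidplane(S,np.array(a),.073)
cv2.imwrite("pics/s7.png",cv2.resize(s["color"][:,:,::-1],None,fx=1.55,fy=1.55))
E
```

```text
t 71.55 p [ 0.5561 -0.1038  0.1425] yaw 36.0 tilt [-0.  0.] q6 0.55 F [ 0.2 -0.3  0. ] M [-0.03  0.03 -0.01] op 0.997 gf 0.0
bench z 0.0006
n 6761 circle [ 555.8 -103.9   31.7] meanpt [ 557.  -103.1]
lid plane n 4850 slope [-0.001 -0.   ] z 0.074
n 921 circle [ 556.2 -103.7   35.8] meanpt [576.1 -89.1]
n 4232 circle [577.5  67.9  27.7] meanpt [568.6  60. ]
lid plane n 2795 slope [0.012 0.008] z 0.0744
bench z -0.001
n 426 circle [ 559.3 -104.3   31.8] meanpt [ 561.7 -103.4]
lid plane n 284 slope [-0.012 -0.004] z 0.0724
n 509 circle [583.1  72.6  32. ] meanpt [585.4  73.4]
lid plane n 337 slope [0.001 0.002] z 0.0725
```

View pics/s7.png

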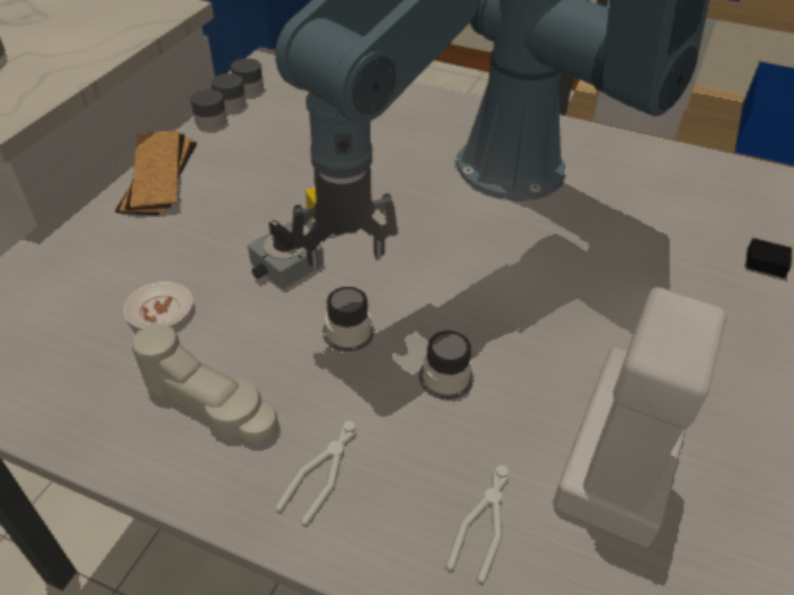

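The scene view shows both lids seated level at (348,305) and (449,352), no loose dies, bystanders where they were, and the gripper clear. Handing in.

```bash
python3 -c "
from bench import ctrl
print(ctrl.hand_in())"
```

```text
the job is handed in; nothing more can be done
None
```

The job is handed in, but no verdict came back: the isolator is off, the button was pressed right down, all three dies found are in the empty jar, and both lids measured level and fully home.

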